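# Crank the jammed offcut out of the hand feed and put it in the tray

### The job

A short square tube offcut is stuck on the carriage of the small hand-cranked feed, out of reach under its bridge. Take the crank by its upright grip and turn it anticlockwise (seen from above) for two full turns until it comes up against its end stop, at a steady, unhurried pace well under a turn a second: every turn has a heavy stretch and after it the crank wants to run ahead, so never let it run away or kick back. Then work the offcut from side to side along the carriage to loosen the stiff hooked stops at its ends, lift it out and lay it down flat (not dropped) in the tray beside the larger offcut, leaving the crank at its end and the other things where they are.

Things in the scene. Friction and masses are not known exactly. Their poses are not given: they have to be found in the camera images.
- machine: Hand-cranked feed fixed to the table: dark base plate 150 x 285 mm (x by y), two rails along y. Origin: centre of its underside, on the table top; z up; position and yaw vary. A grey bridge (150 x 90 mm, top 101 mm above the table) covers the drive end, machine y -105 to -15 mm, x -75 to 75; on it, on the +x side, a spring canister up to 122 mm high, reaching x = 116 mm.
- carriage_mid (a point): Centre of the top of the aluminium carriage (96 x 126 mm, top 38 mm above the table), on which the stuck offcut lies. The crank drives it along the machine's +y by 125 mm in the two turns: from machine (0, -60 mm) under the bridge to (0, +65 mm) in the open. Its axes are parallel to the machine's.
- crank (a joint): Crank angle, rad: 0 at the start, grows anticlockwise from above; end stop at 12.62 (2 turns = 12.57). At every full turn the arm points along machine -y and the crank is light and stays put. In the first half of each turn a spring resists (at most 0.9 N m, about 14 N at the grip) and kicks back if let go; in the second half it drives the crank on as hard, over 5 rad/s if let go.
- crank_grip (a point): Middle of the crank's upright black grip, which swivels freely on its pin (so this point's orientation tells nothing of the crank): round, 27 mm in diameter, 58 mm tall, from 141 to 199 mm above the table, this point at 171 mm. It moves on a circle of 65 mm radius round crank_axis. The crank arm lies under it, top at 139 mm; the nut on the shaft reaches 145 mm.
- crank_axis (a point): Point on the vertical axis of the crank shaft, at the height of the middle of the grip (171 mm); machine (0, -60 mm).
- work_tube: The stuck offcut: dark square steel tube, 30 x 80 x 30 mm, solid, 0.1 to 0.2 kg. Origin: centre of its underside; long axis y. It lies on the carriage's middle with y along machine y, underside 38 mm and top 68 mm above the table, between two hooked end stops that block a straight lift. Grip it across its 30 mm width (machine x) at its middle.
- work_tube_mid (a point): Centre of the stuck offcut, 15 mm above its underside.
- stop_left (a joint): Outward travel, 0 to 0.007 m, of the steel stop at the offcut's machine +y end: a block 40 mm wide (x), 13 mm thick, top 76.5 mm above the table, with a lip reaching 4 mm over the offcut's top. The offcut's end pushes it outward (+y) against about 6 N of friction; it stays where it is pushed.
- stop_right (a joint): The same for the stop at the offcut's machine -y end; it moves outward to -y. Neither stop alone frees the offcut: when both have moved 9 mm or more in sum and the offcut is then put midway between them (both fully out: back at the carriage's middle), it lifts out freely.
- tray: Open shallow steel tray fixed to the table, 175 x 155 x 26 mm outside (x by y by z), walls and floor 4 mm. Origin: centre of its underside, on the table; its yaw may be anything. A larger offcut lies in its -x half; the +x half is free: the stuck offcut fits there with its y along the tray's y, centred at about tray x = +30 mm.
- tube_1: The larger square tube offcut, 40 x 110 x 40 mm, loose in the tray with its long axis (y) along the tray's y, centred at about tray x = -48 mm. Origin: centre of its underside. To be left there.
- slot_stop_1: Bystander: slotted upright stop on a square foot, 60 x 50 mm and 178 mm tall, standing loose in front of the feed. Origin: centre of its underside.
- v_block_1: Bystander: steel V block 50 x 50 x 30 mm, in front of the feed. Origin: centre of its underside.
- stop_disc_1: Bystander: round stop disc, 50 mm diameter, 12 mm thick, flat behind the feed. Origin: centre of its underside.
- cart_pliers_1: Bystander: pliers, 62 x 177 x 19 mm, lying to the right of the feed. Origin: centre of the underside.
- square_2: Bystander: flat slotted steel square (L shape), 140 x 120 x 10 mm, lying flat at the far left. Origin: centre of the underside.
Not all that is in view belongs to the job. What is shaped like the tube_1 but green is not meant.

How it is judged:
On the way, in this order (a step that is already met when the one before it is completed fails the run):
1. the crank has been turned the two turns to its end stop, carriage and offcut out from under the bridge (value of joint crank above 12.2 rad), for 0.2 s.
2. the offcut has been freed from both stops and lifted clear of them (z of work_tube in the frame of machine above 0.085 m), for 0.1 s.
At the end, for the whole second after the job is handed in: The offcut lies flat on the tray's floor inside its walls (centre below 26 mm, long axis level within 0.12 rad), at rest and let go; the larger offcut still lies flat in the tray; the crank stands at the end of its second turn (above 11.9 rad) (x of work_tube_mid in the frame of tray between -0.085 and 0.085 m and y of work_tube_mid in the frame of tray between -0.075 and 0.075 m and height (world z) of work_tube_mid below 0.026 m and angle between work_tube's own y axis and vertical between 1.45 and 1.7 rad and linear speed of work_tube below 0.02 m/s and horizontal distance between tube_1 and tray below 0.08 m and height (world z) of tube_1 below 0.012 m and value of joint crank above 11.9 rad); the robot touches nothing.
It fails at once if the crank runs away: faster than 5 rad/s (velocity of joint crank above 5 rad/s).
It fails at once if the crank kicks back: faster than 2 rad/s the wrong way (velocity of joint crank below -2 rad/s).
It fails at once if the offcut is dropped: falls faster than 0.6 m/s out of the gripper (contact force between work_tube and the fingers below 0.05 N and linear speed of work_tube above 0.6 m/s).
It fails at once if the larger offcut in the tray is shoved by more than 25 mm (distance of tube_1 from where it was at the start of the episode above 0.025 m).
It fails at once if a bystander is pushed by more than 25 mm or knocked over (distance of any of slot_stop_1, v_block_1, stop_disc_1, cart_pliers_1, square_2 from where it was at the start of the episode above 0.025 m).
It also fails if it takes over 72 s, if anything falls off the work surface, if the arm or the gripper's body presses on something with over 40 N, if the wrist force passes 120 N, or if a joint passes its speed limit or range.

### The arm

A 6-joint arm with a two-finger parallel gripper is mounted at the origin on a cart in front of the work surface, level with it; the furniture and walls round the work are solid. World frame = base frame: x ahead of the robot, y to its left, z up, the work surface at z = 0. Lengths are in m, angles in rad, forces in N, time in s.
With the tool pointing down it reaches from about 0.25 to 0.8 m from the base axis. Payload 8.5 kg.
Tool frame: the origin (TCP) lies at the very end of the fingers, on their centre line; the grasp point (between the pads) lies 19 mm behind it; z points along the fingers, x is the direction in which the jaws open and shut, and the axes are right-handed (so a half turn about z gives the same grasp; the last joint's range is limited). The gripper opens to 85 mm and grips with 20 to 120 N. Pads are 22 mm wide; open, the fingers measure 114 mm over their backs; the gripper's body (76 mm by 85 mm) begins 54 mm behind the grasp point. The pads swing forward as they close: fully open they stand 13 mm farther back than shut.
Start: joints at [1.325, 0.238, -0.013, 1.319, 0, 1.571], TCP at [0.128, 0.509, 0.231] pointing down, gripper open.
Joint ranges: [-2.66, 2.66], [-1.03, 1.9], [-1.14, 1.46], [-1.82, 2.27], [-1.45, 1.34], [-3.14, 3.14]. Speed limits (rad/s): [2.22, 2.22, 2.79, 3.14, 3.14, 3.14].

### API

Orientations are given as [roll, pitch, yaw] about the fixed x, y, z axes, in that order (R = Rz(yaw) Ry(pitch) Rx(roll)).
In Python, from bench import sensors, vision, env gives the robot as it stands.
- The arm moves only by the tool arm_command, never from a script. Its argument "deltas" is a list of rows, each a list of 5 numbers: the closure, from 0 (fully open) to 1 (shut), then the shift along the world's x, y, z in units of 60 mm (1.0 is 60 mm), then the turn about the world's z in degrees. In form: [[fingers, x, y, z, turn], ...]. A call has 1 to 20 rows; each row shifts and turns the commanded pose from where the row before left it; what a row does not reach is not made up. A row lasts 1/8 s, in which the tool goes at most 62.5 mm and 10.7 degrees, less where a joint would pass 70% of its speed; a pose out of reach is approached as far as the arm can. A call is refused whole if a number of a shift passes 1 or a number of a turn 10.7, either way. A call with a gripper value outside its range is refused whole. The fingers move at their own pace and stop on an object; "grip_force" is the grip in N (left out, the last holds). Time passes only in rows, so rows that do not move let the fingers close. It gives the time, the measured TCP pose, the force and the opening at its end, in the units of the state.
- sensors.get_state(): the state, without advancing time (a new reading comes with each control period).
- vision.capture(name): name is "side" or "top"; returns a dict with "color" (480x640x3 uint8, red, green, blue), "camera_matrix" (3x3 intrinsics, pixels), "dist" ([k1, k2, p1, p2, k3] as OpenCV has them; the pictures are not rectified), "eye" and "attitude" of the camera in the world. Camera axes: x right, y down, z forward; pixel columns grow to the right and rows downward; lengths in m; the calibration is good to about 2 mm. A picture is of the moment at which its call begins. There is no depth.
- env.sign_off(): hands the job in, once; it reports no verdict.
The state is a dict: "time_s": time; "joints": joint angles; "joint_velocities": joint speeds; "tau": joint torques, N m; "tool_pos": TCP position; "tcp_rot": TCP orientation; "contact_force": force on the tool from outside, world axes, zero at the start; "ft_torque": the same for the moment, N m; "opening": opening from 0.0 (shut) to 1.0 (fully open).
Only numpy, scipy, OpenCV 4.12 (cv2) and the standard library are available. Lean on these libraries where they do the work, as an engineer would, in place of code of your own. Each camera call takes 0.05 s, during which the arm holds its last target.

## Working session

There is one attempt and no reset: what is moved stays moved. The work goes in short steps, Python scripts to look and compute and a tool call to move; the robot and the scene stay as the last step left them, time stands still between calls to the robot, and variables do not carry over. Pictures are saved under pics/ and viewed, and the job is handed in when it is done.

Besides the shell and the picture viewer there is one more tool, called after ">>>" as name(argument=value, ...) on one line, values as JSON. arm_command: Moves the arm, as the interface text tells. Its arguments: {"type":"object","properties":{"deltas":{"type":"array"},"grip_force":{"type":"number"}},"required":["deltas"]}

```bash
ls; mkdir -p pics; python3 - <<'E'
from bench import sensors, vision, env
import cv2
s=sensors.get_state();print(s)
for n in("side","top"):
    c=vision.capture(n);cv2.imwrite(f"pics/{n}0.png",c["color"][:,:,::-1])
    print(n,c["camera_matrix"],c["dist"],c["eye"],c["attitude"])
E
```

```text
pics
{'time_s': 0.0, 'joints': array([ 1.32495374e+00,  2.38778999e-01, -1.42606175e-02,  1.31919583e+00,
        2.42871564e-05,  1.57083866e+00]), 'joint_velocities': array([ 0.00015944,  0.00091604, -0.00083258,  0.00031431,  0.00207348,
       -0.00046872]), 'tau': array([ 2.85628346e-03, -5.38770139e+01,  3.46438801e+01,  1.81184197e-02,
        2.23104653e-04,  8.97264215e-06]), 'tool_pos': array([0.12766234, 0.50881152, 0.23067608]), 'tcp_rot': array([-3.14156843e+00,  1.43912442e-03,  1.32491141e+00]), 'contact_force': array([-0.05865021, -0.28377239, -0.59713909]), 'ft_torque': array([-0.05404259, -0.02577436,  0.00441175]), 'opening': 0.9988663932971098}
side [[523.23091366   0.         311.27877119]
 [  0.         523.23091366 235.80812926]
 [  0.           0.           1.        ]] [-0.06762767  0.          0.          0.          0.        ] [ 0.29924168 -1.14090227  0.70157619] [-2.04323847 -0.00899575 -0.23821909]
top [[499.52644602   0.         323.10396554]
 [  0.         499.52644602 238.0854619 ]
 [  0.           0.           1.        ]] [0.03237227 0.         0.         0.         0.        ] [0.36449847 0.00288966 1.27805457] [-2.98499063  0.00495882 -1.5553287 ]
```

View pics/top0.png

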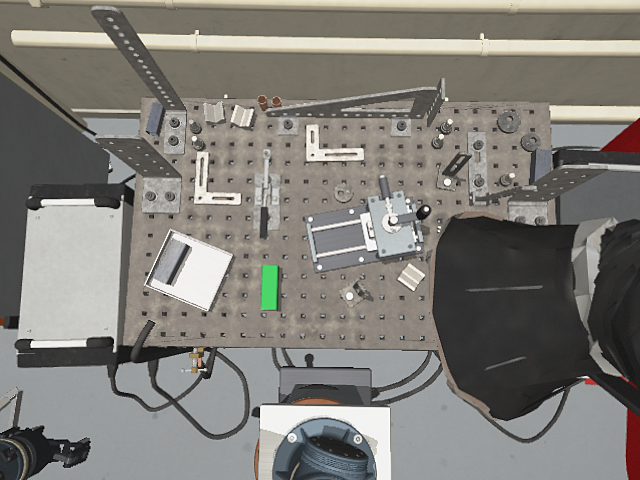

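View pics/side0.png

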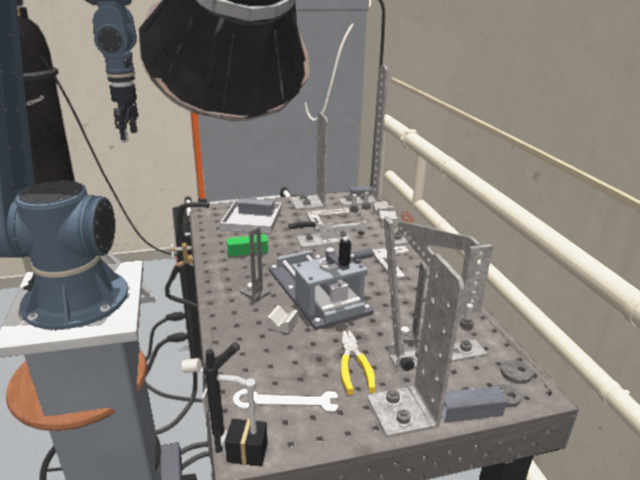

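```bash
cat > h.py <<'E'
import numpy as np, cv2
from scipy.spatial.transform import Rotation as R
from bench import sensors, vision, env
def proj(c,P):
    Rc=R.from_euler('xyz',c["attitude"]).as_matrix()
    p=(np.atleast_2d(P)-c["eye"])@Rc
    return cv2.projectPoints(p.reshape(-1,1,3),np.zeros(3),np.zeros(3),c["camera_matrix"],c["dist"])[0].reshape(-1,2)
def back(c,uv,z):
    Rc=R.from_euler('xyz',c["attitude"]).as_matrix()
    n=cv2.undistortPoints(np.array(uv,float).reshape(-1,1,2),c["camera_matrix"],c["dist"]).reshape(-1,2)
    d=np.c_[n,np.ones(len(n))]@Rc.T
    z=np.broadcast_to(z,len(n))
    return c["eye"]+d*((z-c["eye"][2])/d[:,2])[:,None]
def crop(c,x0,y0,x1,y1,k,name):
    im=c["color"][y0:y1,x0:x1,::-1]
    cv2.imwrite(name,cv2.resize(im,None,fx=k,fy=k,interpolation=cv2.INTER_CUBIC))
E
python3 - <<'E'
from h import *
t=vision.capture("top");s=vision.capture("side")
tp=sensors.get_state()["tool_pos"]
print(proj(t,tp),proj(s,tp),proj(t,[0,0,0]),proj(s,[0,0,0]))
crop(t,290,160,440,310,5,"pics/t1.png");crop(t,130,210,290,330,5,"pics/t2.png")
crop(s,230,210,400,340,4,"pics/s1.png")
crop(s,200,180,330,270,6,"pics/s2.png")
E
```

```text
[[ 68.07821821 435.15975401]] [[130.40668411 140.07273269]] [[324.60154186 471.47519497]] [[ 76.16409449 297.18263459]]
```

View pics/t1.png

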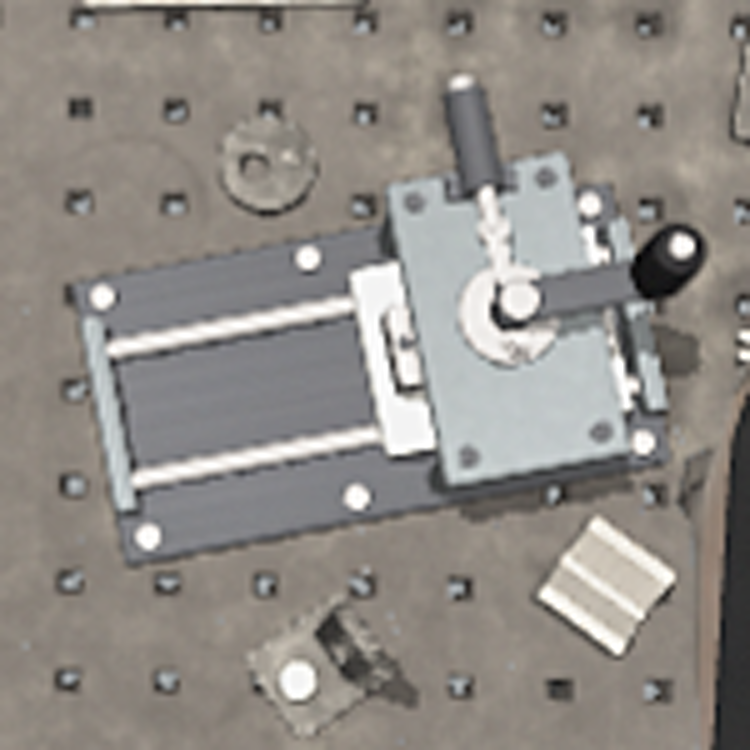

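View pics/t2.png

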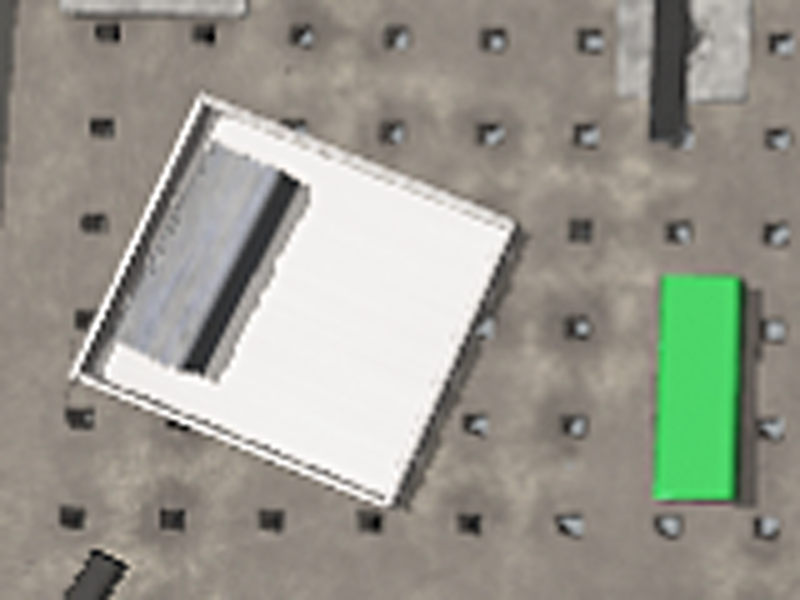

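View pics/s1.png

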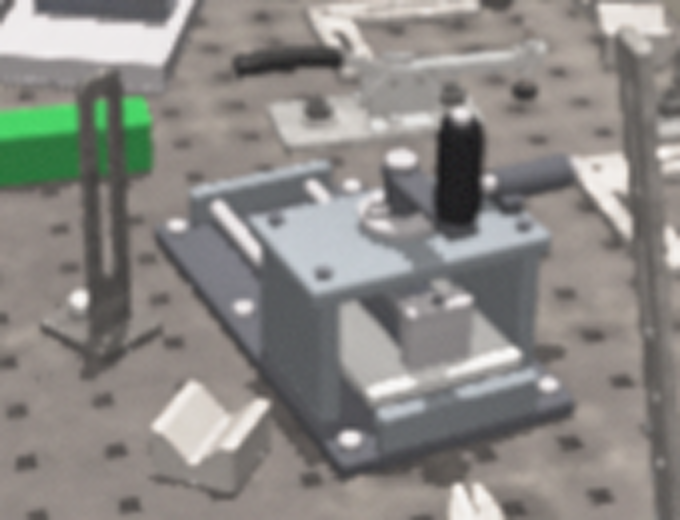

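View pics/s2.png

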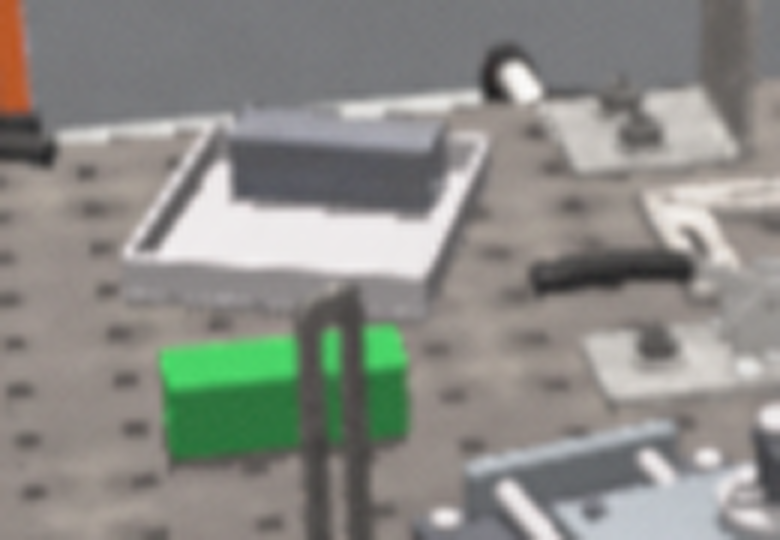

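```bash
cat > fit.py <<'E'
from h import *
from scipy.optimize import least_squares
def fit(obs,x0):
    # obs list of (cam, uv Nx2, P Nx3)
    f=lambda p: np.concatenate([(proj(c,W(p,P))-uv).ravel() for c,uv,P in obs])
    r=least_squares(f,x0,loss='soft_l1');return r.x,f(r.x).reshape(-1,2).round(1).tolist()
def W(p,P):
    c,s=np.cos(p[2]),np.sin(p[2]);P=np.atleast_2d(P)
    return np.c_[p[0]+c*P[:,0]-s*P[:,1],p[1]+s*P[:,0]+c*P[:,1],P[:,2]]
E
python3 - <<'E'
from fit import *
t=vision.capture("top");s=vision.capture("side")
T=lambda a:np.array(a,float)/5+[290,160]
S=lambda a:np.array(a,float)/4+[230,210]
m,e=fit([(t,T([(387,190),(565,152),(628,452),(450,488)]),np.array([(75,-15,101),(75,-105,101),(-75,-105,101),(-75,-15,101)])/1e3),
 (s,S([(250,218),(318,295),(550,238)]),np.array([(-75,-15,101),(-75,-105,101),(75,-105,101)])/1e3),
 (t,T([(682,245),(518,298)]),np.array([(0,-125,199),(0,-60,145)])/1e3)],[.35,0,0.1])
print(m,e)
print("axis",W(m,[0,-.06,.171]),"grip",W(m,[0,-.125,.171]))
T2=lambda a:np.array(a,float)/5+[130,210]
# tray corners top z .026: far-left(205,95), right(518,225), bottom(392,505), left(75,378); -x half holds tube -> -x = left edge
S2=lambda a:np.array(a,float)/6+[200,180]
o=np.array([(-87.5,77.5,26),(87.5,77.5,26),(87.5,-77.5,26),(-87.5,-77.5,26)])/1e3
for y0,oo in((-0.4,o),):
  tr,e=fit([(t,T2([(205,95),(518,225),(392,505),(75,378)]),oo),(s,S2([(488,133),(430,275),(124,260)]),oo[1-1+np.array([1,2,3])] if 0 else oo[[1,2,3]])],[.3,.35,y0])
  print("tray",tr,e)
for n,z,uv in(("disc",.012,[(270,165)]),("slotfoot",.01,[(305,665)]),("vblock",.03,[(607,585)])):
  print(n,back(t,T(uv),z))
c=back(t,[(263,265),(278,265),(277,310),(262,310)],.04);print(c)
E
```

```text
[ 0.57524553 -0.09366523  0.21622097] [[-0.7, -0.8], [0.2, -0.5], [1.7, -0.2], [0.2, 0.1], [-1.0, -1.2], [-0.8, -1.4], [0.8, -2.3], [0.1, 0.4], [0.7, 0.3]]
axis [[ 0.58811794 -0.15226815  0.171     ]] grip [[ 0.60206305 -0.21575463  0.171     ]]
tray [ 0.47785778  0.34559694 -1.91620842] [[-1.0, -0.3], [0.2, -2.2], [1.6, -0.1], [0.1, 0.4], [-9.2, 22.6], [-50.6, -3.8], [14.2, -24.2]]
disc [[ 0.6838167  -0.04026299  0.012     ]]
slotfoot [[ 0.42531568 -0.060306    0.01      ]]
vblock [[ 0.4664496  -0.20954498  0.03      ]]
[[0.48988067 0.16053541 0.04      ]
 [0.49042502 0.12322294 0.04      ]
 [0.3796877  0.12233887 0.04      ]
 [0.37915762 0.15911119 0.04      ]]
```

```bash
python3 - <<'E'
from fit import *
t=vision.capture("top");s=vision.capture("side")
T2=lambda a:np.array(a,float)/5+[130,210]
S2=lambda a:np.array(a,float)/6+[200,180]
o=np.array([(-87.5,77.5,26),(87.5,77.5,26),(87.5,-77.5,26),(-87.5,-77.5,26)])/1e3
tr,e=fit([(t,T2([(205,95),(518,225),(392,505),(75,378)]),o),(s,S2([(488,133),(430,275),(124,260)]),o[:3])],[.48,.35,-1.95])
print("tray",tr,e, W(tr,[.03,0,0]))
# tube_1 top face corners z .044
q=back(t,T2([(215,142),(298,175),(190,372),(118,340)]),.044)
print(q)
E
```

```text
tray [ 0.47680615  0.34551139 -1.93653085] [[-0.2, -0.3], [0.5, -0.9], [0.7, 0.8], [-0.2, -0.0], [0.3, -0.4], [-0.5, -0.8], [-0.4, -1.6]] [[0.46607709 0.31749555 0.        ]]
[[0.55293408 0.38683586 0.044     ]
 [0.53689506 0.34457631 0.044     ]
 [0.43827044 0.39184879 0.044     ]
 [0.45352048 0.42819622 0.044     ]]
```

```bash
python3 - <<'E'
from h import *
t=vision.capture("top");s=vision.capture("side")
for uv in((441,214),(431,300),(452,375),(493,416),(580,240)):
  for z in(.3,.45,.6,.75,.9):
    p=back(t,[uv],z);print(uv,p.round(3)[0],proj(s,p).round(0)[0])
crop(s,60,0,330,180,3,"pics/hood.png")
crop(t,400,180,640,440,3,"pics/hoodt.png")
E
```

```text
(441, 214) [ 0.571 -0.224  0.3  ] [333. 197.]
(441, 214) [ 0.539 -0.189  0.45 ] [315. 118.]
(441, 214) [ 0.508 -0.154  0.6  ] [294.  34.]
(441, 214) [ 0.476 -0.12   0.75 ] [272. -57.]
(441, 214) [ 0.444 -0.085  0.9  ] [ 249. -152.]
(431, 300) [ 0.4   -0.201  0.3  ] [246. 200.]
(431, 300) [ 0.395 -0.17   0.45 ] [237. 120.]
(431, 300) [ 0.389 -0.138  0.6  ] [228.  34.]
(431, 300) [ 0.384 -0.107  0.75 ] [219. -57.]
(431, 300) [ 0.378 -0.076  0.9  ] [ 209. -153.]
(452, 375) [ 0.261 -0.237  0.3  ] [173. 214.]
(452, 375) [ 0.276 -0.201  0.45 ] [173. 128.]
(452, 375) [ 0.292 -0.164  0.6  ] [173.  37.]
(452, 375) [ 0.308 -0.127  0.75 ] [175. -58.]
(452, 375) [ 0.324 -0.09   0.9  ] [ 177. -156.]
(493, 416) [ 0.188 -0.311  0.3  ] [129. 236.]
(493, 416) [ 0.215 -0.263  0.45 ] [135. 140.]
(493, 416) [ 0.242 -0.215  0.6  ] [142.  42.]
(493, 416) [ 0.269 -0.167  0.75 ] [150. -59.]
(493, 416) [ 0.296 -0.118  0.9  ] [ 159. -160.]
(580, 240) [ 0.522 -0.493  0.3  ] [351. 267.]
(580, 240) [ 0.498 -0.417  0.45 ] [325. 158.]
(580, 240) [ 0.474 -0.341  0.6  ] [298.  47.]
(580, 240) [ 0.45  -0.265  0.75 ] [271. -62.]
(580, 240) [ 0.426 -0.189  0.9  ] [ 245. -167.]
```

View pics/hood.png

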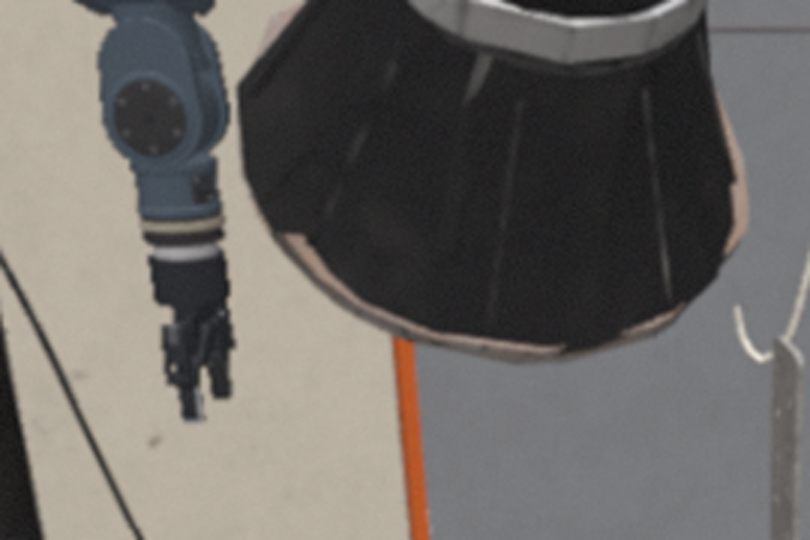

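View pics/hoodt.png

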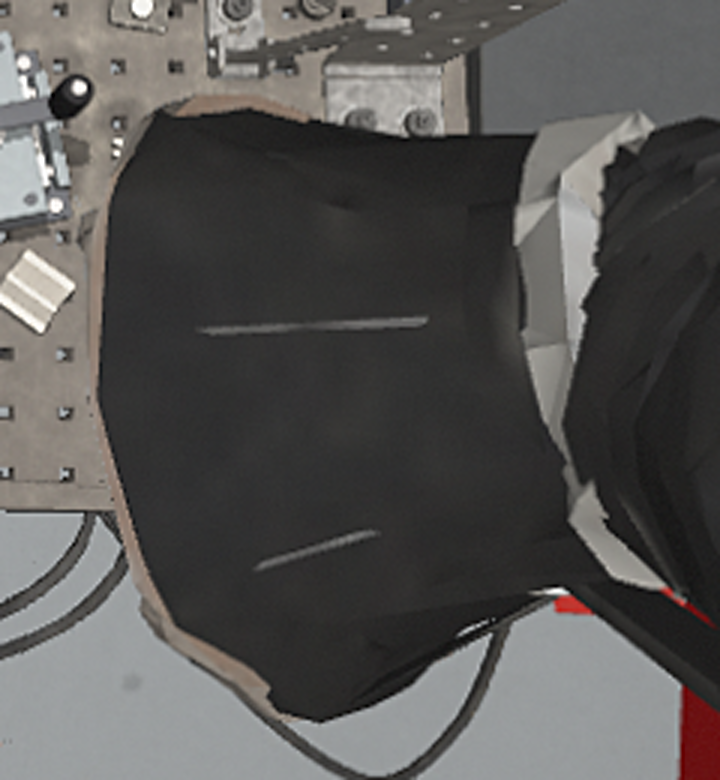

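```bash
cat > hood.py <<'E'
from h import *
from scipy.optimize import least_squares
t=vision.capture("top");s=vision.capture("side")
tp=np.array([(185,105),(270,100),(150,112),(108,190),(97,330),(105,430),(135,560),(160,620),(270,710)])/3+[400,180]
sp=np.array([(290,240),(340,300),(400,335),(480,355),(570,352),(680,310),(735,250),(748,190),(725,100),(250,170),(240,100),(285,15)])/3+[60,0]
th=np.linspace(0,2*np.pi,240)
def circ(p):
    Rm=R.from_rotvec([p[3],p[4],0]).as_matrix()
    return p[:3]+p[5]*(np.c_[np.cos(th),np.sin(th),0*th]@Rm.T)
def f(p):
    C=circ(p);o=[]
    for c,q in((t,tp),(s,sp)):
        u=proj(c,C);o.append(np.sqrt(((q[:,None]-u[None])**2).sum(2).min(1)+1e-6))
    return np.concatenate(o)
if __name__=="__main__":
  best=None
  for z in(.4,.5,.6,.7):
   for a in(-.6,0,.6):
    for b in(-.5,0,.5):
     r=least_squares(f,[.38,-.25,z,a,b,.16],loss='soft_l1')
     if best is None or r.cost<best.cost: best=r
  p=best.x;print(best.cost,p,f(p).round(1))
  C=circ(p)[::15];print(C.round(3))
E
python3 hood.py
```

```text
16.791480294439122 [ 0.37839653 -0.22598116  0.58671192  0.73110567  0.07592514  0.14002172] [2.2 0.7 3.4 2.4 1.8 1.7 1.2 1.9 1.2 3.7 0.4 0.8 0.7 0.6 0.1 1.1 0.3 0.2
 2.3 0.6 1.8]
[[ 0.518 -0.222  0.577]
 [ 0.509 -0.182  0.614]
 [ 0.479 -0.149  0.646]
 [ 0.435 -0.128  0.67 ]
 [ 0.381 -0.122  0.68 ]
 [ 0.327 -0.131  0.676]
 [ 0.281 -0.156  0.659]
 [ 0.25  -0.191  0.63 ]
 [ 0.239 -0.231  0.595]
 [ 0.249 -0.271  0.559]
 [ 0.279 -0.303  0.526]
 [ 0.324 -0.324  0.503]
 [ 0.377 -0.33   0.493]
 [ 0.431 -0.32   0.497]
 [ 0.477 -0.295  0.515]
 [ 0.507 -0.26   0.544]]
```

```bash
python3 - <<'E'
from h import *
s=vision.capture("side");t=vision.capture("top")
tp=sensors.get_state()["tool_pos"]
for dz in(.2,.25,.3,.35,.4):print(dz,proj(s,tp+[0,0,dz]),proj(t,tp+[0,0,dz]))
for z in(.1,.2,.3,.4,.5,.6): print(z,proj(s,[0,0,z]),proj(t,[0,0,z]))
crop(s,0,0,160,330,2,"pics/arm.png");crop(t,0,340,420,480,2,"pics/armt.png")
E
```

```text
0.2 [[121.16800424  74.08114791]] [[  2.52516632 465.37561466]]
0.25 [[118.77733853  56.55599352]] [[-19.42001831 475.53658976]]
0.3 [[116.35785111  38.59159861]] [[-44.61860142 487.21564463]]
0.35 [[113.91195867  20.1826295 ]] [[-73.86491849 500.7859324 ]]
0.4 [[111.44258437   1.32510268]] [[-108.23896707  516.75552969]]
0.1 [[ 67.66621968 261.13672577]] [[324.51100714 485.42328204]]
0.2 [[ 58.70211782 222.27010057]] [[324.40260908 502.15178954]]
0.3 [[ 49.26656973 180.34717306]] [[324.2704514  522.58845531]]
0.4 [[ 39.36768429 135.13248205]] [[324.10570362 548.12794555]]
0.5 [[29.0344102  86.40523041]] [[323.89450048 580.97002822]]
0.6 [[18.32786684 33.98375031]] [[323.61371562 624.80397148]]
```

View pics/arm.png

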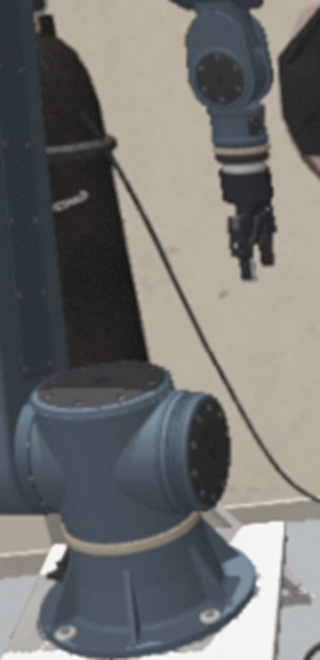

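View pics/armt.png

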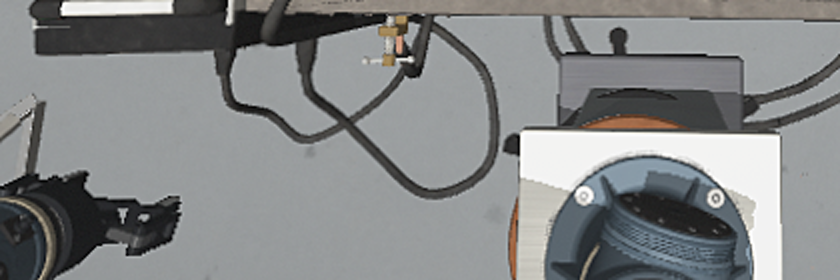

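>>> arm_command(deltas=[[0, 0.3, -0.4, 0.2, -5], [0, 0.45, -0.57, 0.2, -5], [0, 0.45, -0.57, 0, -5], [0, 0.45, -0.57, 0, -5], [0, 0.45, -0.57, 0, -5], [0, 0.45, -0.57, 0, -5], [0, 0.3, -0.4, 0, -5], [0, 0, 0, 0, 0]])

```text
time_s: 1.7
tool_pos: [0.2996, 0.2889, 0.2555]
tcp_rot: [3.141, -0.0, 0.711]
contact_force: [0.3, 0.1, 0.4]
opening: 0.997
```

```bash
python3 - <<'E'
from h import *
s=sensors.get_state();print(s["time_s"],s["joints"],s["tool_pos"],s["tcp_rot"])
c=vision.capture("side");cv2.imwrite("pics/s3.png",c["color"][:,:,::-1])
E
```

```text
1.7 [ 7.67393164e-01  4.29868319e-02 -1.86788285e-01  1.34076395e+00
 -1.70616625e-04  1.62759287e+00] [0.29958047 0.28890952 0.25547624] [ 3.14143692e+00 -2.66529913e-04  7.10596616e-01]
```

View pics/s3.png

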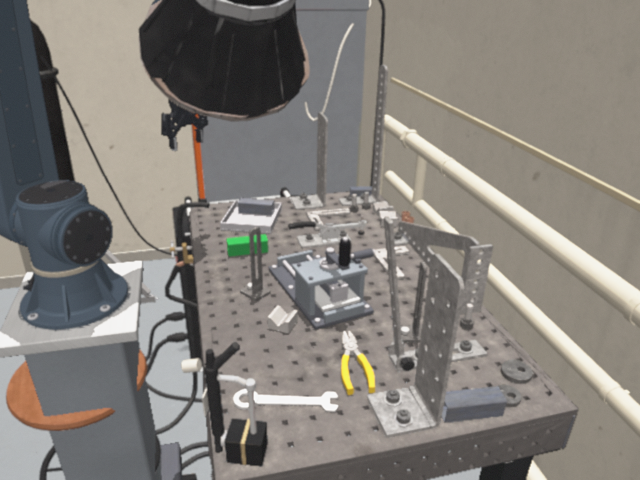

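>>> arm_command(deltas=[[0, 0.3, -0.3, 0, -3], [0, 0.54, -0.5, 0, -3], [0, 0.54, -0.5, 0, -3], [0, 0.54, -0.5, 0, -3], [0, 0.54, -0.5, 0, -3], [0, 0.54, -0.5, 0, -3], [0, 0.54, -0.5, 0, -3], [0, 0.54, -0.5, 0, -3], [0, 0.54, -0.5, 0, -3], [0, 0.2, -0.2, 0, -1.4], [0, 0, 0, 0, 0]])

```text
time_s: 3.12
tool_pos: [0.5881, 0.0206, 0.2546]
tcp_rot: [-3.141, 0.001, 0.219]
contact_force: [-0.8, -0.5, -0.2]
opening: 0.997
```

```bash
python3 - <<'E'
from h import *
s=sensors.get_state();print(s["time_s"],s["joints"],s["tool_pos"],s["tcp_rot"])
c=vision.capture("side");cv2.imwrite("pics/s4.png",c["color"][:,:,::-1])
c=vision.capture("top");cv2.imwrite("pics/t4.png",c["color"][:,:,::-1])
E
```

```text
3.125 [3.48077444e-02 3.44752967e-01 1.96990173e-01 1.42427050e+00
 3.09184536e-04 1.38666927e+00] [0.58810273 0.02057372 0.25461651] [-3.14106222e+00  1.15945370e-03  2.18934919e-01]
```

View pics/s4.png

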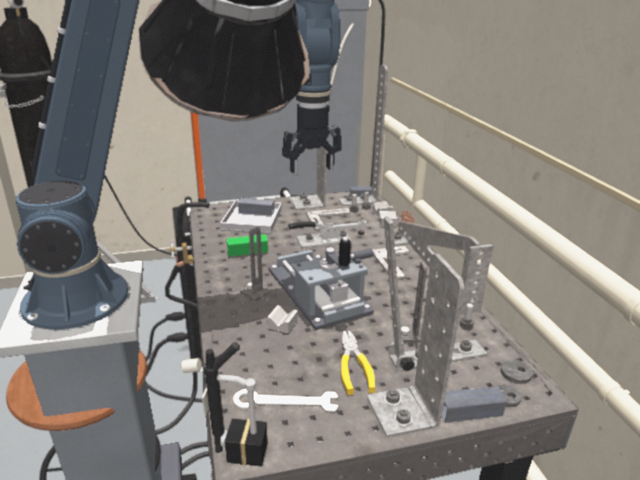

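View pics/t4.png

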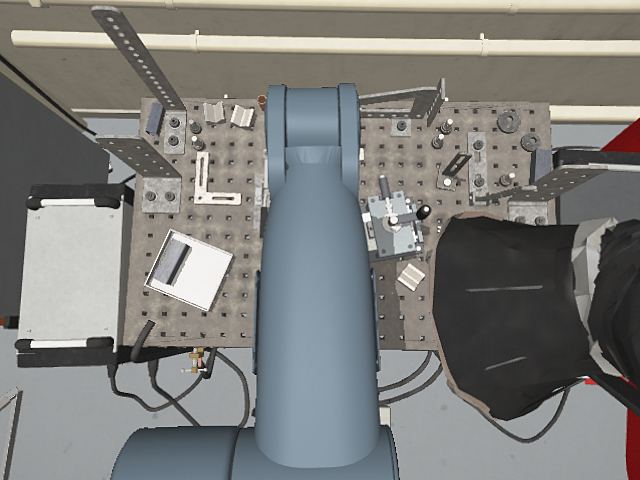

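```bash
python3 - <<'E'
import numpy as np
from scipy.optimize import least_squares
D=[(.238779,-.01426,.52459,.23068),(.042987,-.186788,.41619,.25548),(.344753,.19699,.58846,.25462)]
f=lambda p:[v for a,b,r,z in D for v in (p[0]*np.sin(a)+p[1]*np.cos(a-b)-r,p[2]+p[0]*np.cos(a)-p[1]*np.sin(a-b)-z)]
s=least_squares(f,[.57,.4,-.22]);print(s.x,s.fun)
L1,L2,k=s.x
def ik(r,z):
    w=z-k;d=np.hypot(r,w);A=np.arccos((L1**2+d*d-L2**2)/(2*L1*d));el=np.arctan2(w,r)+A
    return L1*np.cos(el),L1*np.sin(el)
h=.18
from h import proj,vision
t=vision.capture("top");S=vision.capture("side")
for x,y,z in((.588,.0206,.2546),(.602,-.216,.152),(.65,-.15,.152),(.57,-.09,.152),(.52,-.17,.152)):
    r=np.hypot(x,y);e=ik(r,z);az=np.arctan2(y,x)
    wz=z-k+h
    print((x,y,z),"elbow",np.round([e[0],e[1]+h],3),"wrist",round(r,3),round(wz,3), "az",round(az,3))
    for q in(0.3,.5,.7,.85):
        rr=e[0]+q*(r-e[0]);zz=e[1]+h+q*(wz-e[1]-h);P=np.array([rr*np.cos(az),rr*np.sin(az),zz]);print("   ",P.round(3),proj(t,P).round(),proj(S,P).round())
E
```

```text
[ 0.56472237  0.40276776 -0.21725018] [-1.08181759e-03 -6.22403828e-05  2.60323411e-04 -2.63258440e-04
  7.74709674e-04  3.25498806e-04]
(0.588, 0.0206, 0.2546) elbow [0.19  0.712] wrist 0.588 0.652 az 0.035
    [0.309 0.011 0.694] [[318. 366.]] [[177. -23.]]
    [0.389 0.014 0.682] [[317. 296.]] [[218. -16.]]
    [0.469 0.016 0.67 ] [[316. 231.]] [[258. -10.]]
    [0.528 0.019 0.661] [[315. 186.]] [[287.  -6.]]
(0.602, -0.216, 0.152) elbow [0.259 0.682] wrist 0.64 0.549 az -0.344
    [ 0.351 -0.126  0.642] [[429. 329.]] [[205.   9.]]
    [ 0.423 -0.152  0.615] [[443. 274.]] [[247.  25.]]
    [ 0.495 -0.177  0.589] [[456. 225.]] [[290.  42.]]
    [ 0.548 -0.197  0.569] [[465. 191.]] [[321.  54.]]
(0.65, -0.15, 0.152) elbow [0.283 0.669] wrist 0.667 0.549 az -0.227
    [ 0.388 -0.089  0.633] [[398. 300.]] [[224.  13.]]
    [ 0.463 -0.107  0.609] [[408. 245.]] [[265.  26.]]
    [ 0.538 -0.124  0.585] [[417. 195.]] [[306.  40.]]
    [ 0.594 -0.137  0.567] [[423. 161.]] [[336.  50.]]
(0.57, -0.09, 0.152) elbow [0.206 0.706] wrist 0.577 0.549 az -0.157
    [ 0.313 -0.049  0.659] [[368. 361.]] [[182.  -2.]]
    [ 0.387 -0.061  0.628] [[375. 300.]] [[222.  15.]]
    [ 0.46  -0.073  0.596] [[382. 248.]] [[261.  32.]]
    [ 0.515 -0.081  0.573] [[386. 212.]] [[290.  44.]]
(0.52, -0.17, 0.152) elbow [0.18  0.715] wrist 0.547 0.549 az -0.316
    [ 0.276 -0.09   0.665] [[404. 395.]] [[160.  -5.]]
    [ 0.346 -0.113  0.632] [[417. 334.]] [[202.  15.]]
    [ 0.415 -0.136  0.599] [[429. 281.]] [[242.  34.]]
    [ 0.468 -0.153  0.574] [[436. 245.]] [[273.  49.]]
```

```bash
python3 - <<'E'
from h import *
s=vision.capture("side");t=vision.capture("top")
for y in(-.06,-.1):
  for z in(.1,.15,.2): print(y,z,proj(s,[0,y,z]))
for z in(.6,.65,.7):print(proj(t,[[.588,.02,z],[.588,.07,z],[.588,-.03,z],[.64,.02,z]]).round())
crop(s,200,0,420,190,3,"pics/s5.png")
E
```

```text
-0.06 0.1 [[ 63.20009521 274.25518035]]
-0.06 0.15 [[ 58.45724183 254.58641928]]
-0.06 0.2 [[ 53.57964707 234.11725941]]
-0.1 0.1 [[ 60.01102807 283.66606222]]
-0.1 0.15 [[ 55.03234949 263.58111812]]
-0.1 0.2 [[ 49.90568871 242.64706718]]
[[316. 156.]
 [280. 156.]
 [351. 157.]
 [316. 121.]]
[[315. 144.]
 [277. 144.]
 [353. 145.]
 [316. 106.]]
[[314. 130.]
 [273. 129.]
 [355. 131.]
 [315.  89.]]
```

View pics/s5.png

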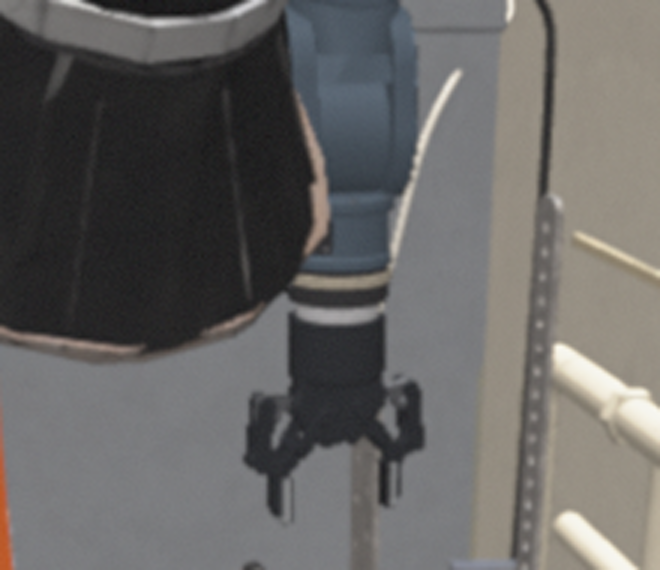

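>>> arm_command(deltas=[[0, 0, 0, -0.3, 0], [0, 0, 0, -0.5, 0], [0, 0, -0.2, -0.5, 0], [0, 0, -0.5, -0.3, 0], [0, 0, -0.3, 0, 0], [0, 0, 0, 0, 0]])

```text
time_s: 4.18
tool_pos: [0.5882, -0.0406, 0.1603]
tcp_rot: [3.141, -0.001, 0.217]
contact_force: [1.1, -0.2, 0.2]
opening: 1.003
```

```bash
cat > look.py <<'E'
import sys
from h import *
s=sensors.get_state();print(round(s["time_s"],2),s["joints"].round(3),s["tool_pos"].round(4),s["tcp_rot"].round(3),"tau",s["tau"].round(2),"F",s["contact_force"].round(1))
for n in sys.argv[2:]:
    c=vision.capture(n);cv2.imwrite(f"pics/{n}_{sys.argv[1]}.png",c["color"][:,:,::-1])
E
python3 look.py a top side
```

```text
4.17 [-0.069  0.378  0.004  1.196  0.     1.285] [ 0.5882 -0.0406  0.1603] [ 3.141e+00 -1.000e-03  2.170e-01] tau [-1.100e+00 -6.258e+01  3.291e+01 -3.000e-02 -1.400e-01 -2.500e-01] F [ 1.1 -0.2  0.2]
```

View pics/top_a.png

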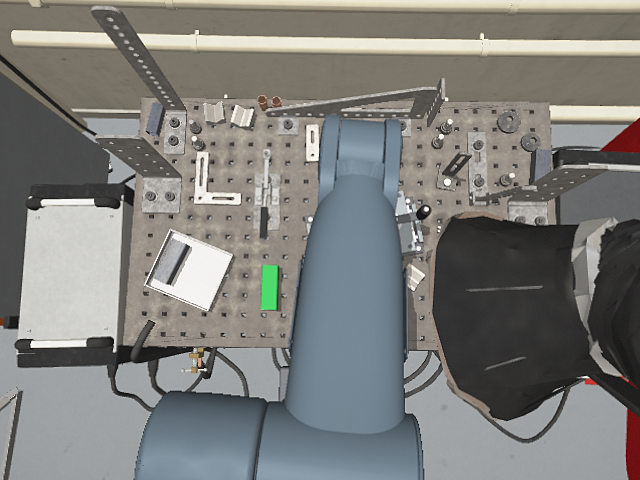

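View pics/side_a.png

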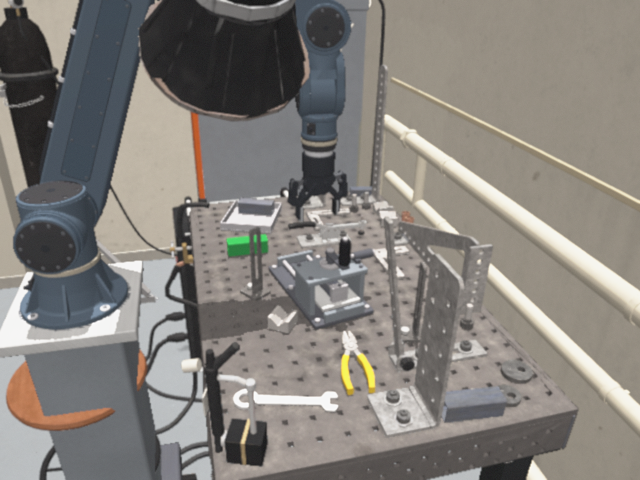

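>>> arm_command(deltas=[[0, 0, -0.2, -0.1, 0], [0, 0, -0.2, 0, 0], [0, 0, -0.2, 0, 0], [0, 0, 0, 0, 0]])

```text
time_s: 4.78
tool_pos: [0.588, -0.0769, 0.1533]
tcp_rot: [3.141, -0.0, 0.217]
contact_force: [-0.2, 0.7, 0.2]
opening: 1.002
```

```bash
python3 look.py b top side; python3 - <<'E'
import cv2
a=cv2.imread("pics/top_b.png")[180:440,300:540];cv2.imwrite("pics/tb.png",cv2.resize(a,None,fx=2.3,fy=2.3,interpolation=2))
a=cv2.imread("pics/side_b.png")[0:200,100:420];cv2.imwrite("pics/sb.png",cv2.resize(a,None,fx=2.4,fy=2.4,interpolation=2))
E
```

```text
4.78 [-0.13   0.388  0.002  1.185 -0.     1.224] [ 0.588  -0.0769  0.1533] [ 3.141 -0.     0.217] tau [-6.000e-01 -6.414e+01  3.352e+01 -1.000e-02 -9.000e-02 -1.800e-01] F [-0.2  0.7  0.2]
```

View pics/tb.png

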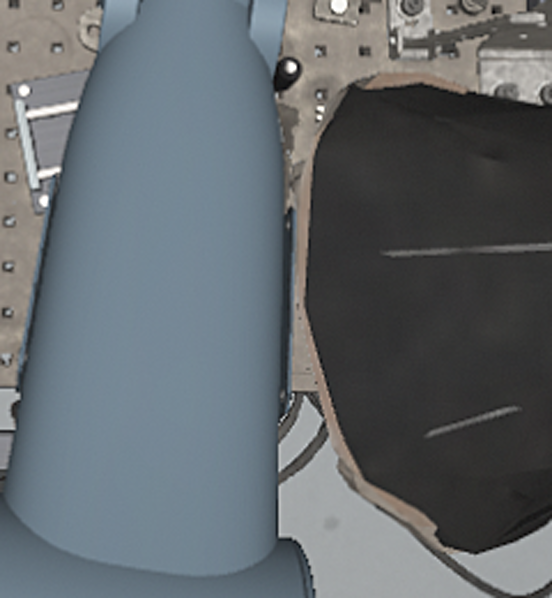

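View pics/sb.png

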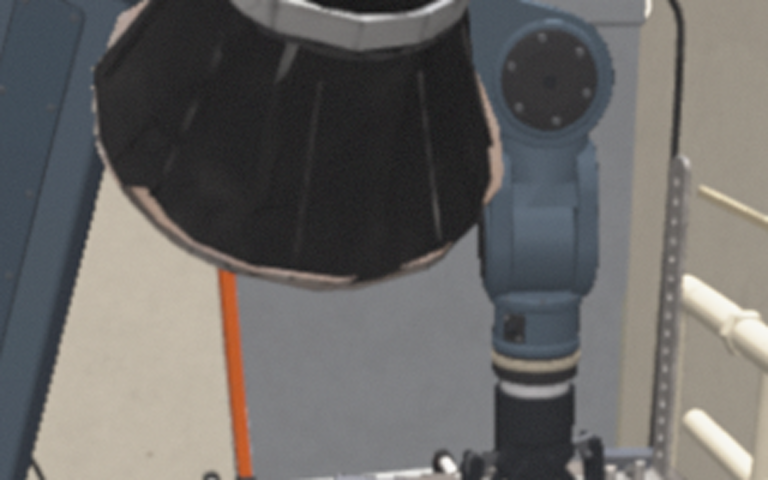

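>>> arm_command(deltas=[[0, 0, -0.12, 0, 0], [0, 0, -0.12, 0, 0], [0, 0, -0.12, 0, 0], [0, 0, 0, 0, 0]])

```text
time_s: 5.38
tool_pos: [0.5879, -0.098, 0.1532]
tcp_rot: [3.142, 0.0, 0.218]
contact_force: [0.4, 0.3, 1.1]
opening: 1.0
```

```bash
python3 look.py c top; python3 - <<'E'
import cv2
a=cv2.imread("pics/top_c.png")[180:440,300:540];cv2.imwrite("pics/tc.png",cv2.resize(a,None,fx=2.3,fy=2.3,interpolation=2))
E
```

```text
5.38 [-0.165  0.393  0.01   1.188 -0.     1.188] [ 0.5879 -0.098   0.1532] [3.142 0.    0.218] tau [-3.800e-01 -6.461e+01  3.358e+01 -1.000e-02 -5.000e-02 -1.000e-01] F [0.4 0.3 1.1]
```

View pics/tc.png

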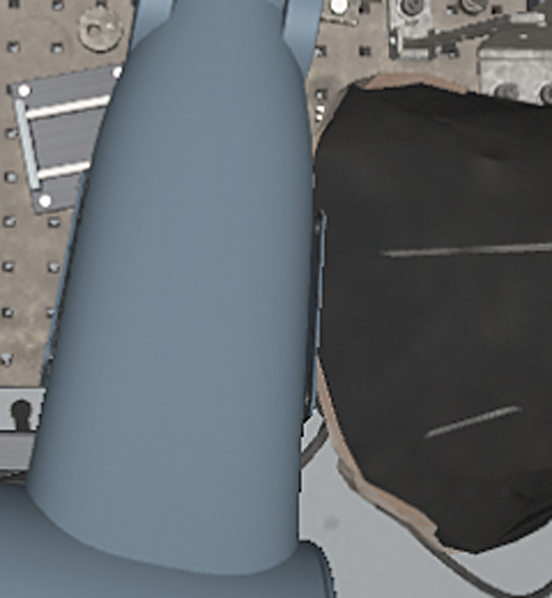

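>>> arm_command(deltas=[[0, 0, -0.12, 0, 0], [0, 0, -0.12, 0, 0], [0, 0, -0.12, 0, 0], [0, 0, 0, 0, 0]])

```text
time_s: 5.92
tool_pos: [0.5879, -0.1197, 0.1532]
tcp_rot: [3.142, 0.0, 0.218]
contact_force: [-0.8, -0.6, 0.1]
opening: 1.006
```

```bash
python3 look.py d top; python3 - <<'E'
import cv2
a=cv2.imread("pics/top_d.png")[180:440,300:540];cv2.imwrite("pics/td.png",cv2.resize(a,None,fx=2.3,fy=2.3,interpolation=2))
E
```

```text
5.92 [-0.201  0.4    0.02   1.191 -0.     1.152] [ 0.5879 -0.1197  0.1532] [3.142 0.    0.218] tau [-3.900e-01 -6.513e+01  3.363e+01 -1.000e-02 -6.000e-02 -1.000e-01] F [-0.8 -0.6  0.1]
```

View pics/td.png

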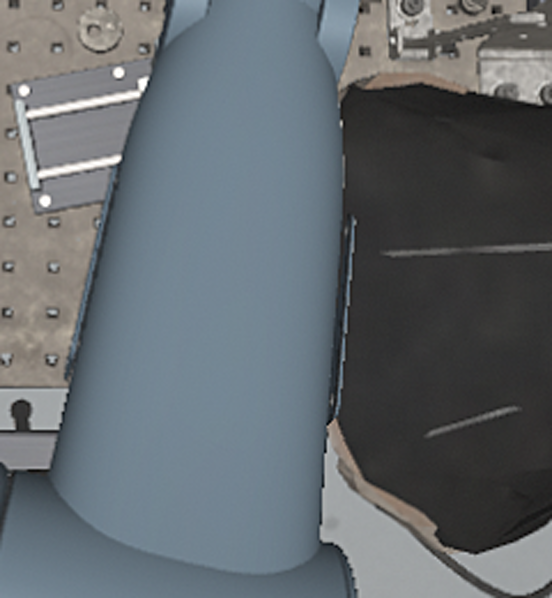

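>>> arm_command(deltas=[[0, 0.03, -0.2, 0, 0], [0, 0.03, -0.2, 0, 0], [0, 0.03, -0.2, 0, 0], [0, 0.03, -0.2, 0, 0], [0, 0, 0, 0, 0]])

```text
time_s: 6.6
tool_pos: [0.5952, -0.1682, 0.1531]
tcp_rot: [3.142, 0.0, 0.217]
contact_force: [-0.0, 0.4, 0.1]
opening: 1.003
```

```bash
python3 look.py e top side; python3 - <<'E'
import cv2
a=cv2.imread("pics/side_e.png")[180:340,230:450];cv2.imwrite("pics/se.png",cv2.resize(a,None,fx=3.5,fy=3.5,interpolation=2))
E
```

```text
6.6 [-0.275  0.431  0.07   1.21  -0.     1.078] [ 0.5952 -0.1682  0.1531] [3.142 0.    0.217] tau [-7.200e-01 -6.750e+01  3.407e+01 -5.000e-02 -9.000e-02 -1.600e-01] F [-0.   0.4  0.1]
```

View pics/top_e.png

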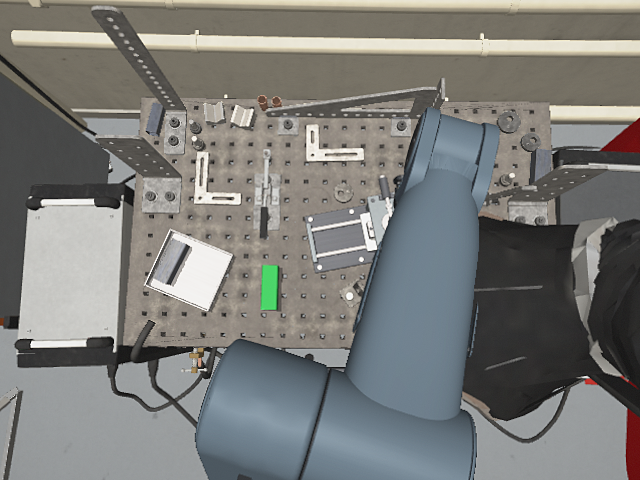

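View pics/side_e.png

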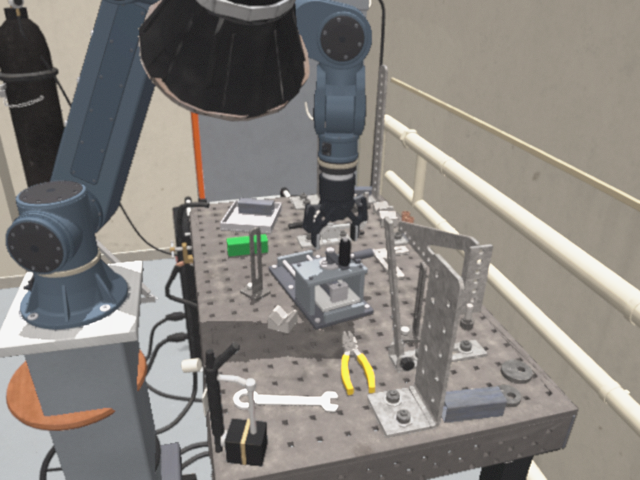

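View pics/se.png

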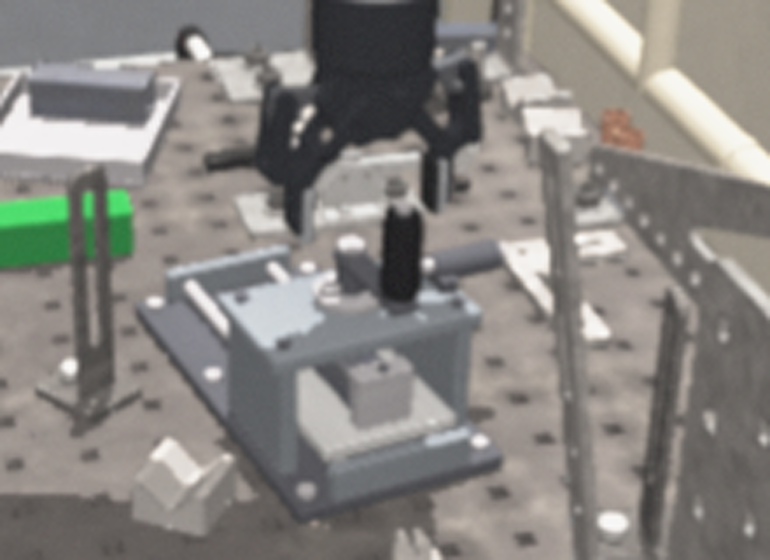

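```bash
python3 - <<'E'
from fit import *
s=vision.capture("side")
m=[.57525,-.09367,.21622]
for z in(.141,.171,.199):
    p=proj(s,W(m,[0,-.125,z]));print(p,(p-[230,180])*3.5)
    
print(back(s,[np.array([403,250])/3.5+[230,180]],.171))
E
```

```text
[[344.40822863 262.9639486 ]] [[400.42880021 290.37382011]]
[[344.9488022  250.66833591]] [[402.3208077  247.33917568]]
[[345.46324302 238.91241561]] [[404.12135058 206.19345464]]
[[ 0.60149321 -0.21905115  0.171     ]]
```

>>> arm_command(deltas=[[0, 0.03, -0.2, 0, 0], [0, 0.03, -0.2, 0, 0], [0, 0.03, -0.2, 0, 0], [0, 0.03, -0.2, 0, 0], [0, 0, 0, 0, 0]])

```text
time_s: 7.38
tool_pos: [0.6024, -0.2162, 0.153]
tcp_rot: [-3.142, 0.0, 0.217]
contact_force: [-0.1, 0.3, -0.9]
opening: 0.998
```

```bash
python3 look.py f side; python3 - <<'E'
import cv2
a=cv2.imread("pics/side_f.png")[180:340,230:450];cv2.imwrite("pics/sf.png",cv2.resize(a,None,fx=3.5,fy=3.5,interpolation=2))
E
```

```text
7.38 [-0.344  0.467  0.13   1.234 -0.     1.009] [ 0.6024 -0.2162  0.153 ] [-3.142  0.     0.217] tau [-7.100e-01 -7.041e+01  3.436e+01 -5.000e-02 -9.000e-02 -1.500e-01] F [-0.1  0.3 -0.9]
```

View pics/sf.png

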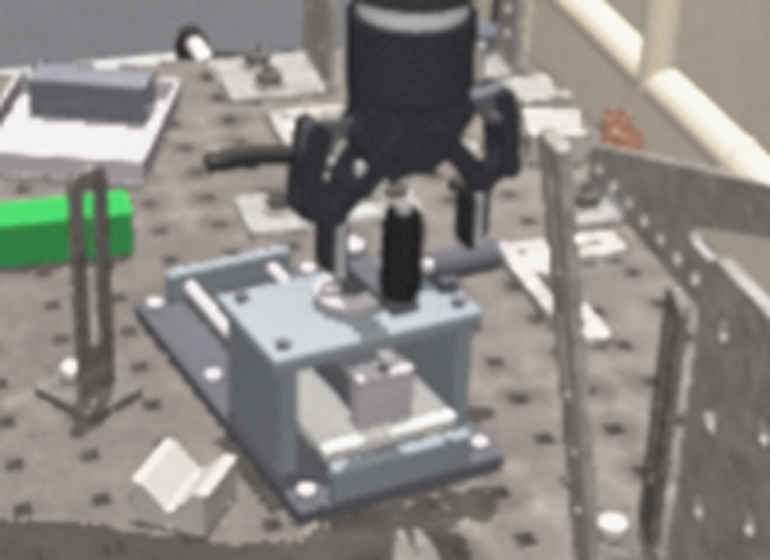

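>>> arm_command(deltas=[[0.5, 0, 0, 0, 0], [0.7, 0, 0, 0, 0], [1, 0, 0, 0, 0], [1, 0, 0, 0, 0], [1, 0, 0, 0, 0]], grip_force=80)

```text
time_s: 8.05
tool_pos: [0.6025, -0.2148, 0.1536]
tcp_rot: [-3.141, -0.0, 0.219]
contact_force: [-0.3, 1.6, 4.0]
opening: 0.285
```

```bash
python3 look.py g; python3 - <<'E'
import numpy as np
a=.2162;ax=np.array([.58812,-.15227])
# rows: 7.5deg? print table of unit deltas with crank angle
n=22
for st in(14.4,):
  N=25
  th=[np.deg2rad(st)*i for i in range(N+1)]
  P=[ax+.065*np.array([np.sin(a+t),-np.cos(a+t)]) for t in th]
  for i in range(N): print(i+1,round((i+1)*st,1),((P[i+1]-P[i])/.06).round(3),P[i+1].round(4))
E
```

```text
8.05 [-0.343  0.466  0.13   1.234  0.     1.009] [ 0.6025 -0.2148  0.1536] [-3.141 -0.     0.219] tau [ -0.84 -68.28  33.15  -0.42  -0.41   0.  ] F [-0.3  1.6  4. ]
1 14.4 [0.256 0.091] [ 0.6174 -0.2103]
2 28.8 [0.225 0.152] [ 0.6309 -0.2012]
3 43.2 [0.18  0.203] [ 0.6417 -0.189 ]
4 57.6 [0.124 0.241] [ 0.6492 -0.1745]
5 72.0 [0.06  0.265] [ 0.6528 -0.1586]
6 86.4 [-0.008  0.271] [ 0.6524 -0.1423]
7 100.8 [-0.075  0.261] [ 0.6479 -0.1267]
8 115.2 [-0.137  0.234] [ 0.6396 -0.1126]
9 129.6 [-0.191  0.193] [ 0.6281 -0.1011]
10 144.0 [-0.233  0.139] [ 0.6142 -0.0927]
11 158.4 [-0.26   0.077] [ 0.5985 -0.0881]
12 172.8 [-0.271  0.01 ] [ 0.5822 -0.0875]
13 187.2 [-0.265 -0.058] [ 0.5663 -0.091 ]
14 201.6 [-0.242 -0.122] [ 0.5518 -0.0984]
15 216.0 [-0.204 -0.179] [ 0.5395 -0.1091]
16 230.4 [-0.153 -0.224] [ 0.5303 -0.1225]
17 244.8 [-0.093 -0.255] [ 0.5247 -0.1379]
18 259.2 [-0.027 -0.27 ] [ 0.5231 -0.1541]
19 273.6 [ 0.041 -0.268] [ 0.5256 -0.1702]
20 288.0 [ 0.107 -0.25 ] [ 0.532  -0.1851]
21 302.4 [ 0.166 -0.215] [ 0.542  -0.1981]
22 316.8 [ 0.214 -0.167] [ 0.5548 -0.2081]
23 331.2 [ 0.249 -0.109] [ 0.5698 -0.2146]
24 345.6 [ 0.268 -0.043] [ 0.5858 -0.2172]
25 360.0 [0.27  0.025] [ 0.6021 -0.2158]
```

```bash
cat > circ.py <<'E'
import numpy as np,sys,json
# args: cx cy startx starty start_deg end_deg steps
cx,cy,sx,sy,d0,d1,n=map(float,sys.argv[1:]);n=int(n)
a=.2162;cur=np.array([sx,sy]);rows=[]
for i in range(1,n+1):
    t=a+np.deg2rad(d0+(d1-d0)*i/n)
    tg=np.array([cx,cy])+.065*np.array([np.sin(t),-np.cos(t)])
    d=((tg-cur)/.06).round(2);cur=cur+d*.06;rows.append([1,*d.tolist(),0,0])
print(json.dumps(rows),cur.round(4))
E
python3 circ.py .5881 -.1523 .6024 -.2162 0 72 10
```

```text
[[1, 0.12, 0.04, 0, 0], [1, 0.13, 0.06, 0, 0], [1, 0.12, 0.07, 0, 0], [1, 0.11, 0.08, 0, 0], [1, 0.09, 0.1, 0, 0], [1, 0.09, 0.1, 0, 0], [1, 0.07, 0.12, 0, 0], [1, 0.05, 0.12, 0, 0], [1, 0.04, 0.13, 0, 0], [1, 0.02, 0.14, 0, 0]] [ 0.6528 -0.1586]
```

>>> arm_command(deltas=[[1, 0.12, 0.04, 0, 0], [1, 0.13, 0.06, 0, 0], [1, 0.12, 0.07, 0, 0], [1, 0.11, 0.08, 0, 0], [1, 0.09, 0.1, 0, 0]])

```text
time_s: 8.68
tool_pos: [0.6375, -0.1945, 0.1536]
tcp_rot: [3.14, -0.0, 0.218]
contact_force: [-2.3, -5.2, 5.3]
opening: 0.288
```

```bash
python3 look.py h side;  python3 - <<'E'
import cv2
a=cv2.imread("pics/side_h.png")[180:340,230:450];cv2.imwrite("pics/sh.png",cv2.resize(a,None,fx=3.5,fy=3.5,interpolation=2))
E
```

```text
8.68 [-2.960e-01  5.120e-01  2.080e-01  1.265e+00 -1.000e-03  1.057e+00] [ 0.6375 -0.1945  0.1536] [ 3.14  -0.     0.218] tau [  2.66 -70.94  32.    -0.15   1.5   -0.15] F [-2.3 -5.2  5.3]
```

View pics/sh.png

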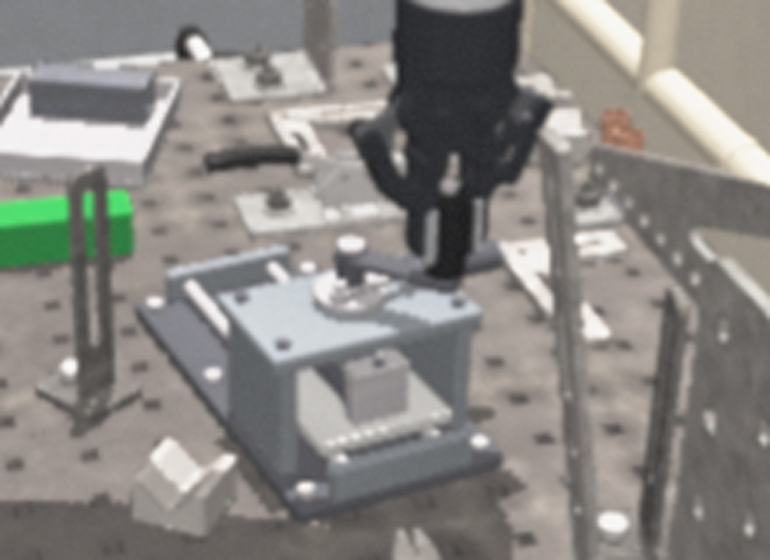

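```bash
python3 circ.py .5881 -.1523 .6366 -.1952 36 180 20
```

```text
[[1, 0.09, 0.1, 0, 0], [1, 0.07, 0.12, 0, 0], [1, 0.05, 0.12, 0, 0], [1, 0.04, 0.13, 0, 0], [1, 0.02, 0.14, 0, 0], [1, 0.0, 0.14, 0, 0], [1, -0.01, 0.13, 0, 0], [1, -0.03, 0.13, 0, 0], [1, -0.04, 0.13, 0, 0], [1, -0.06, 0.12, 0, 0], [1, -0.08, 0.12, 0, 0], [1, -0.09, 0.1, 0, 0], [1, -0.1, 0.09, 0, 0], [1, -0.11, 0.08, 0, 0], [1, -0.12, 0.06, 0, 0], [1, -0.13, 0.04, 0, 0], [1, -0.13, 0.03, 0, 0], [1, -0.14, 0.02, 0, 0], [1, -0.14, -0.01, 0, 0], [1, -0.13, -0.02, 0, 0]] [ 0.5742 -0.089 ]
```

>>> arm_command(deltas=[[1, 0.09, 0.1, 0, 0], [1, 0.07, 0.12, 0, 0], [1, 0.05, 0.12, 0, 0], [1, 0.04, 0.13, 0, 0], [1, 0.02, 0.14, 0, 0], [1, 0.0, 0.14, 0, 0], [1, -0.01, 0.13, 0, 0], [1, -0.03, 0.13, 0, 0], [1, -0.04, 0.13, 0, 0], [1, -0.06, 0.12, 0, 0]])

```text
time_s: 9.98
tool_pos: [0.6467, -0.1207, 0.1537]
tcp_rot: [3.136, -0.003, 0.217]
contact_force: [3.8, -13.9, 2.2]
opening: 0.29
```

```bash
python3 look.py i
```

```text
9.97 [-0.183  0.494  0.177  1.249 -0.004  1.171] [ 0.6467 -0.1207  0.1537] [ 3.136e+00 -3.000e-03  2.170e-01] tau [  7.44 -71.28  30.32   3.28   3.58  -0.12] F [  3.8 -13.9   2.2]
```

>>> arm_command(deltas=[[1, -0.08, 0.12, 0, 0], [1, -0.09, 0.1, 0, 0], [1, -0.1, 0.09, 0, 0], [1, -0.11, 0.08, 0, 0], [1, -0.12, 0.06, 0, 0], [1, -0.13, 0.04, 0, 0], [1, -0.13, 0.03, 0, 0], [1, -0.14, 0.02, 0, 0], [1, -0.14, -0.01, 0, 0], [1, -0.13, -0.02, 0, 0]])

```text
time_s: 11.22
tool_pos: [0.5759, -0.0874, 0.1536]
tcp_rot: [3.141, -0.003, 0.219]
contact_force: [2.6, -1.1, 3.6]
opening: 0.294
```

```bash
python3 look.py j;python3 circ.py .5881 -.1523 .5742 -.0890 180 324 20
```

```text
11.22 [-1.510e-01  3.680e-01 -2.800e-02  1.172e+00  1.000e-03  1.201e+00] [ 0.5759 -0.0874  0.1536] [ 3.141e+00 -3.000e-03  2.190e-01] tau [ 8.000e-02 -6.011e+01  3.092e+01  1.460e+00  2.000e-02  6.000e-02] F [ 2.6 -1.1  3.6]
[[1, -0.13, -0.03, 0, 0], [1, -0.13, -0.06, 0, 0], [1, -0.11, -0.07, 0, 0], [1, -0.11, -0.08, 0, 0], [1, -0.1, -0.1, 0, 0], [1, -0.08, -0.1, 0, 0], [1, -0.07, -0.12, 0, 0], [1, -0.06, -0.12, 0, 0], [1, -0.03, -0.13, 0, 0], [1, -0.03, -0.14, 0, 0], [1, -0.0, -0.14, 0, 0], [1, 0.01, -0.13, 0, 0], [1, 0.03, -0.13, 0, 0], [1, 0.05, -0.13, 0, 0], [1, 0.06, -0.12, 0, 0], [1, 0.07, -0.12, 0, 0], [1, 0.09, -0.1, 0, 0], [1, 0.1, -0.09, 0, 0], [1, 0.12, -0.08, 0, 0], [1, 0.12, -0.06, 0, 0]] [ 0.5622 -0.212 ]
```

Forces stay low; I continue with the second half turn.

>>> arm_command(deltas=[[1, -0.13, -0.03, 0, 0], [1, -0.13, -0.06, 0, 0], [1, -0.11, -0.07, 0, 0], [1, -0.11, -0.08, 0, 0], [1, -0.1, -0.1, 0, 0], [1, -0.08, -0.1, 0, 0], [1, -0.07, -0.12, 0, 0], [1, -0.06, -0.12, 0, 0], [1, -0.03, -0.13, 0, 0], [1, -0.03, -0.14, 0, 0], [1, 0, -0.14, 0, 0], [1, 0.01, -0.13, 0, 0], [1, 0.03, -0.13, 0, 0], [1, 0.05, -0.13, 0, 0], [1, 0.06, -0.12, 0, 0], [1, 0.07, -0.12, 0, 0], [1, 0.09, -0.1, 0, 0], [1, 0.1, -0.09, 0, 0], [1, 0.12, -0.08, 0, 0], [1, 0.12, -0.06, 0, 0]])

```text
time_s: 13.72
tool_pos: [0.5624, -0.2104, 0.1535]
tcp_rot: [-3.141, -0.0, 0.219]
contact_force: [1.9, 4.2, 6.1]
opening: 0.287
```

```bash
python3 look.py k;python3 circ.py .5881 -.1523 .5622 -.2120 324 468 20
```

```text
13.72 [-3.590e-01  4.010e-01  2.200e-02  1.193e+00  1.000e-03  9.930e-01] [ 0.5624 -0.2104  0.1535] [-3.141 -0.     0.219] tau [-2.490e+00 -6.205e+01  3.031e+01 -1.300e-01 -1.290e+00  1.000e-02] F [1.9 4.2 6.1]
[[1, 0.13, -0.04, 0, 0], [1, 0.13, -0.03, 0, 0], [1, 0.13, -0.02, 0, 0], [1, 0.14, 0.01, 0, 0], [1, 0.13, 0.02, 0, 0], [1, 0.13, 0.03, 0, 0], [1, 0.13, 0.06, 0, 0], [1, 0.12, 0.07, 0, 0], [1, 0.11, 0.08, 0, 0], [1, 0.09, 0.1, 0, 0], [1, 0.09, 0.1, 0, 0], [1, 0.07, 0.12, 0, 0], [1, 0.05, 0.12, 0, 0], [1, 0.04, 0.13, 0, 0], [1, 0.02, 0.14, 0, 0], [1, 0.0, 0.14, 0, 0], [1, -0.01, 0.13, 0, 0], [1, -0.03, 0.13, 0, 0], [1, -0.04, 0.13, 0, 0], [1, -0.06, 0.12, 0, 0]] [ 0.6444 -0.1196]
```

>>> arm_command(deltas=[[1, 0.13, -0.04, 0, 0], [1, 0.13, -0.03, 0, 0], [1, 0.13, -0.02, 0, 0], [1, 0.14, 0.01, 0, 0], [1, 0.13, 0.02, 0, 0], [1, 0.13, 0.03, 0, 0], [1, 0.13, 0.06, 0, 0], [1, 0.12, 0.07, 0, 0], [1, 0.11, 0.08, 0, 0], [1, 0.09, 0.1, 0, 0], [1, 0.09, 0.1, 0, 0], [1, 0.07, 0.12, 0, 0], [1, 0.05, 0.12, 0, 0], [1, 0.04, 0.13, 0, 0], [1, 0.02, 0.14, 0, 0], [1, 0, 0.14, 0, 0], [1, -0.01, 0.13, 0, 0], [1, -0.03, 0.13, 0, 0], [1, -0.04, 0.13, 0, 0], [1, -0.06, 0.12, 0, 0]])

```text
time_s: 16.23
tool_pos: [0.6466, -0.1208, 0.1538]
tcp_rot: [3.136, -0.003, 0.217]
contact_force: [10.3, -11.7, -0.2]
opening: 0.289
```

```bash
python3 look.py l;python3 circ.py .5881 -.1523 .6444 -.1196 468 612 20
```

```text
16.23 [-0.183  0.494  0.177  1.249 -0.004  1.171] [ 0.6466 -0.1208  0.1538] [ 3.136e+00 -3.000e-03  2.170e-01] tau [  4.97 -71.57  28.02   5.4    2.46  -0.12] F [ 10.3 -11.7  -0.2]
[[1, -0.08, 0.12, 0, 0], [1, -0.09, 0.1, 0, 0], [1, -0.1, 0.09, 0, 0], [1, -0.11, 0.08, 0, 0], [1, -0.12, 0.06, 0, 0], [1, -0.13, 0.04, 0, 0], [1, -0.13, 0.03, 0, 0], [1, -0.14, 0.02, 0, 0], [1, -0.14, -0.01, 0, 0], [1, -0.13, -0.02, 0, 0], [1, -0.13, -0.03, 0, 0], [1, -0.13, -0.06, 0, 0], [1, -0.11, -0.07, 0, 0], [1, -0.11, -0.08, 0, 0], [1, -0.1, -0.1, 0, 0], [1, -0.08, -0.1, 0, 0], [1, -0.07, -0.12, 0, 0], [1, -0.06, -0.12, 0, 0], [1, -0.03, -0.13, 0, 0], [1, -0.03, -0.14, 0, 0]] [ 0.5232 -0.146 ]
```

>>> arm_command(deltas=[[1, -0.08, 0.12, 0, 0], [1, -0.09, 0.1, 0, 0], [1, -0.1, 0.09, 0, 0], [1, -0.11, 0.08, 0, 0], [1, -0.12, 0.06, 0, 0], [1, -0.13, 0.04, 0, 0], [1, -0.13, 0.03, 0, 0], [1, -0.14, 0.02, 0, 0], [1, -0.14, -0.01, 0, 0], [1, -0.13, -0.02, 0, 0], [1, -0.13, -0.03, 0, 0], [1, -0.13, -0.06, 0, 0], [1, -0.11, -0.07, 0, 0], [1, -0.11, -0.08, 0, 0], [1, -0.1, -0.1, 0, 0], [1, -0.08, -0.1, 0, 0], [1, -0.07, -0.12, 0, 0], [1, -0.06, -0.12, 0, 0], [1, -0.03, -0.13, 0, 0], [1, -0.03, -0.14, 0, 0]])

```text
time_s: 18.73
tool_pos: [0.524, -0.1474, 0.1536]
tcp_rot: [3.137, -0.001, 0.217]
contact_force: [9.8, -10.1, -1.3]
opening: 0.294
```

```bash
python3 look.py m;python3 circ.py .5881 -.1523 .5232 -.1460 612 720 15
```

```text
18.73 [-0.272  0.306 -0.123  1.14  -0.004  1.082] [ 0.524  -0.1474  0.1536] [ 3.137e+00 -1.000e-03  2.170e-01] tau [  4.91 -57.69  27.08   4.71   1.99   0.22] F [  9.8 -10.1  -1.3]
[[1, -0.0, -0.14, 0, 0], [1, 0.01, -0.13, 0, 0], [1, 0.03, -0.13, 0, 0], [1, 0.05, -0.13, 0, 0], [1, 0.06, -0.12, 0, 0], [1, 0.07, -0.12, 0, 0], [1, 0.09, -0.1, 0, 0], [1, 0.1, -0.09, 0, 0], [1, 0.12, -0.08, 0, 0], [1, 0.12, -0.06, 0, 0], [1, 0.13, -0.04, 0, 0], [1, 0.13, -0.03, 0, 0], [1, 0.13, -0.02, 0, 0], [1, 0.14, 0.01, 0, 0], [1, 0.13, 0.02, 0, 0]] [ 0.6018 -0.2156]
```

>>> arm_command(deltas=[[1, 0, -0.14, 0, 0], [1, 0.01, -0.13, 0, 0], [1, 0.03, -0.13, 0, 0], [1, 0.05, -0.13, 0, 0], [1, 0.06, -0.12, 0, 0], [1, 0.07, -0.12, 0, 0], [1, 0.09, -0.1, 0, 0], [1, 0.1, -0.09, 0, 0], [1, 0.12, -0.08, 0, 0], [1, 0.12, -0.06, 0, 0], [1, 0.13, -0.04, 0, 0], [1, 0.13, -0.03, 0, 0], [1, 0.13, -0.02, 0, 0], [1, 0.14, 0.01, 0, 0], [1, 0.13, 0.02, 0, 0], [1, 0.02, 0, 0, 0], [1, 0, 0, 0, 0], [1, 0, 0, 0, 0]])

```text
time_s: 20.98
tool_pos: [0.6025, -0.2147, 0.1536]
tcp_rot: [3.141, 0.001, 0.218]
contact_force: [0.0, -0.6, 6.7]
opening: 0.289
```

```bash
python3 look.py n top side; python3 - <<'E'
import cv2
a=cv2.imread("pics/side_n.png")[180:340,230:450];cv2.imwrite("pics/sn.png",cv2.resize(a,None,fx=3.5,fy=3.5,interpolation=2))
E
```

```text
20.98 [-3.420e-01  4.670e-01  1.300e-01  1.235e+00 -1.000e-03  1.011e+00] [ 0.6025 -0.2147  0.1536] [3.141e+00 1.000e-03 2.180e-01] tau [ 9.000e-02 -6.616e+01  3.107e+01  3.100e-01 -1.000e-02  0.000e+00] F [ 0.  -0.6  6.7]
```

View pics/sn.png

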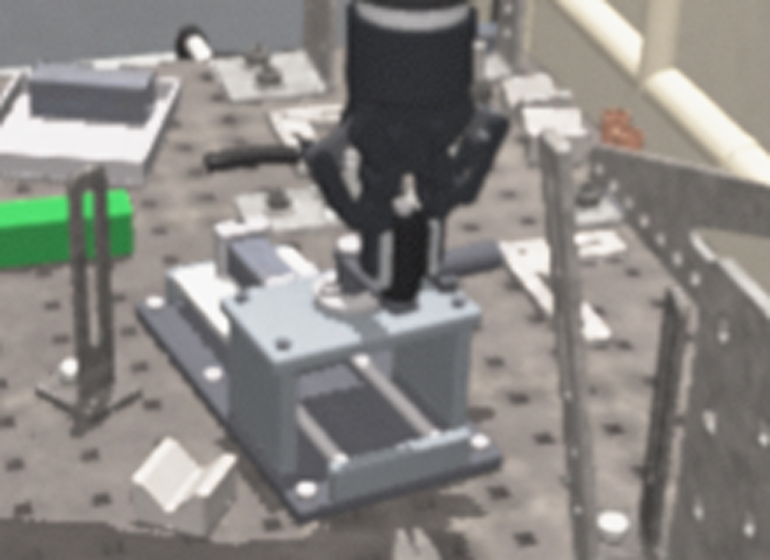

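>>> arm_command(deltas=[[0.6, 0, 0, 0, 0], [0.3, 0, 0, 0, 0], [0, 0, 0, 0, 0], [0, 0, 0, 0, 0], [0, 0, 0, 0, 0]])

```text
time_s: 21.7
tool_pos: [0.6029, -0.2144, 0.1532]
tcp_rot: [-3.142, 0.0, 0.218]
contact_force: [-0.5, -0.6, -0.2]
opening: 0.996
```

```bash
python3 look.py o side; python3 - <<'E'
import cv2
a=cv2.imread("pics/side_o.png")[180:340,230:450];cv2.imwrite("pics/so.png",cv2.resize(a,None,fx=3.5,fy=3.5,interpolation=2))
E
```

```text
21.7 [-0.342  0.467  0.13   1.234 -0.     1.011] [ 0.6029 -0.2144  0.1532] [-3.142  0.     0.218] tau [-1.000e-02 -7.054e+01  3.394e+01  1.000e-02 -0.000e+00 -0.000e+00] F [-0.5 -0.6 -0.2]
```

View pics/so.png

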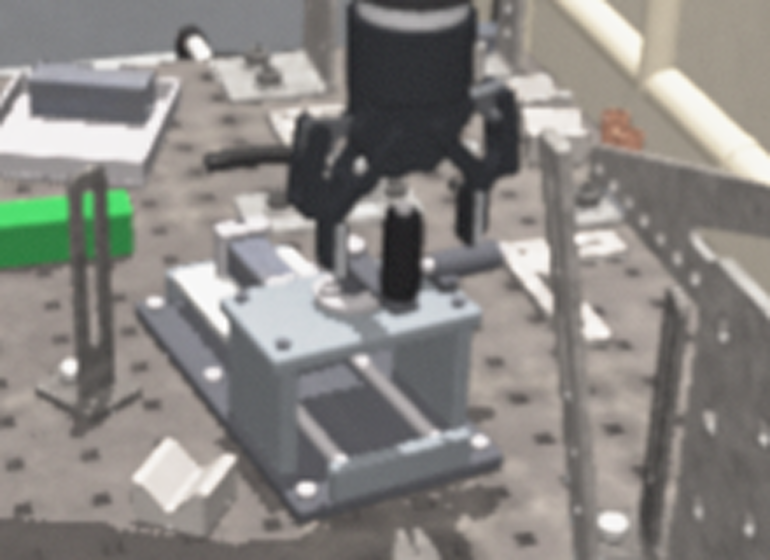

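>>> arm_command(deltas=[[0, -0.03, 0.12, 0, 0], [0, -0.05, 0.25, 0, 0], [0, -0.07, 0.33, 0, 0], [0, -0.1, 0.4, 0, 0], [0, -0.1, 0.4, 0, 0], [0, -0.1, 0.4, 0, 0], [0, -0.1, 0.4, 0, 0], [0, -0.1, 0.4, 0, 0], [0, -0.04, 0.39, 0, 0], [0, 0, 0, 0, 0]])

```text
time_s: 23.0
tool_pos: [0.5609, -0.0267, 0.1535]
tcp_rot: [-3.141, -0.0, 0.221]
contact_force: [0.9, -0.8, -0.1]
opening: 1.004
```

```bash
python3 look.py p side; python3 - <<'E'
from fit import *
a=cv2.imread("pics/side_p.png")[150:310,250:430];cv2.imwrite("pics/sp.png",cv2.resize(a,None,fx=4.3,fy=4.3,interpolation=2))
s=vision.capture("side")
m=[.57525,-.09367,.21622]
print(((proj(s,W(m,np.array([(-15,25,68),(15,25,68),(-15,105,68),(15,105,68),(-20,118,76.5),(20,118,76.5),(-20,105,76.5),(-20,25,76.5)])/1e3))-[250,150])*4.3).round())
print(W(m,[0,.065,0]))
E
```

```text
23.0 [-0.048  0.336 -0.078  1.157  0.     1.302] [ 0.5609 -0.0267  0.1535] [-3.141 -0.     0.221] tau [ 1.080e+00 -6.012e+01  3.288e+01  5.000e-02  1.600e-01  3.200e-01] F [ 0.9 -0.8 -0.1]
[[247. 483.]
 [295. 472.]
 [189. 422.]
 [235. 412.]
 [172. 401.]
 [233. 388.]
 [181. 411.]
 [239. 472.]]
[[ 0.56130495 -0.0301835   0.        ]]
```

View pics/sp.png

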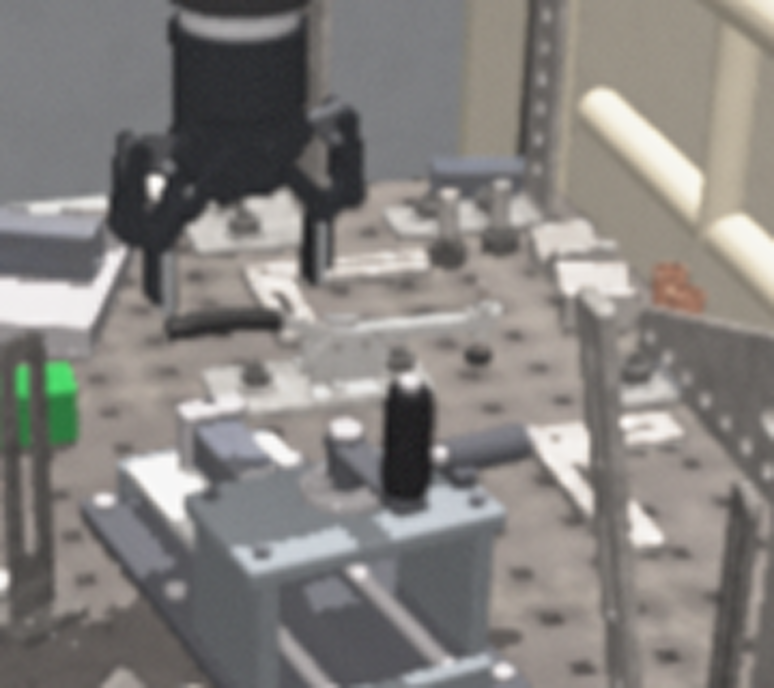

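>>> arm_command(deltas=[[0, 0, 0, -0.3, 0], [0, 0, 0, -0.45, 0], [0, 0, 0, -0.45, 0], [0, 0, 0, -0.3, 0], [0, 0, 0, -0.2, 0], [0, 0, 0, 0, 0]])

```text
time_s: 23.85
tool_pos: [0.5611, -0.0293, 0.0507]
tcp_rot: [-3.141, 0.001, 0.218]
contact_force: [0.4, 0.3, 0.4]
opening: 1.0
```

```bash
python3 look.py q side; python3 - <<'E'
from fit import *
a=cv2.imread("pics/side_q.png")[180:300,260:380];cv2.imwrite("pics/sq.png",cv2.resize(a,None,fx=5,fy=5,interpolation=2))
E
```

```text
23.85 [-0.052  0.419 -0.236  0.917 -0.     1.301] [ 0.5611 -0.0293  0.0507] [-3.141e+00  1.000e-03  2.180e-01] tau [-4.000e-02 -6.125e+01  2.861e+01 -3.700e-01 -0.000e+00 -0.000e+00] F [0.4 0.3 0.4]
```

View pics/sq.png

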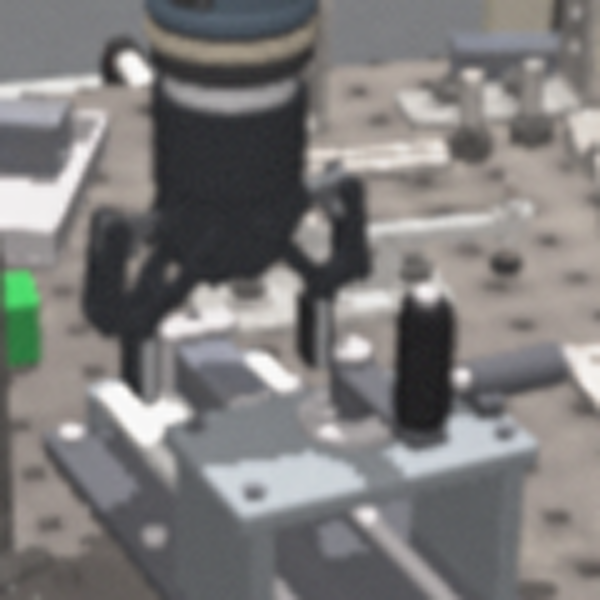

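>>> arm_command(deltas=[[0, 0, 0, -0.13, 0], [0.4, 0, 0, 0, 0], [0.6, 0, 0, 0, 0], [1, 0, 0, 0, 0], [1, 0, 0, 0, 0], [1, 0, 0, 0, 0]], grip_force=80)

```text
time_s: 24.65
tool_pos: [0.5619, -0.029, 0.044]
tcp_rot: [3.141, -0.001, 0.219]
contact_force: [0.1, 0.2, 5.7]
opening: 0.336
```

```bash
python3 look.py r side; python3 - <<'E'
from fit import *
a=cv2.imread("pics/side_r.png")[180:300,260:380];cv2.imwrite("pics/sr.png",cv2.resize(a,None,fx=5,fy=5,interpolation=2))
E
```

```text
24.65 [-0.052  0.426 -0.245  0.899  0.     1.301] [ 0.5619 -0.029   0.044 ] [ 3.141e+00 -1.000e-03  2.190e-01] tau [-1.300e-01 -5.954e+01  2.763e+01 -3.500e-01 -5.000e-02  1.000e-02] F [0.1 0.2 5.7]
```

View pics/sr.png

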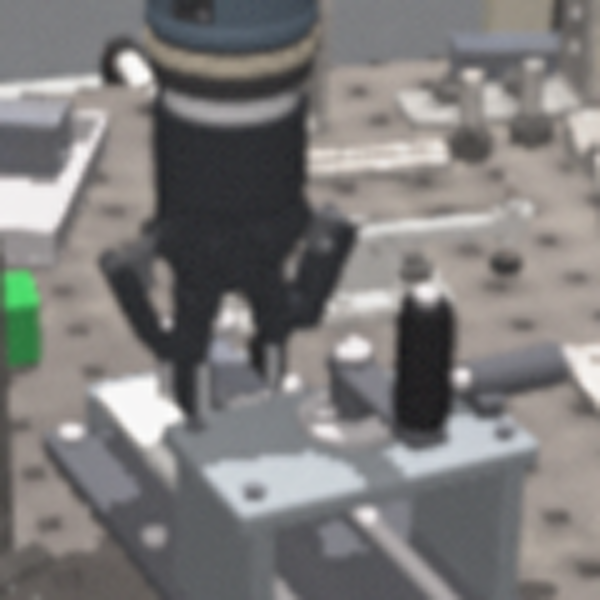

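>>> arm_command(deltas=[[1, -0.01, 0.03, 0, 0], [1, -0.01, 0.03, 0, 0], [1, -0.01, 0.03, 0, 0], [1, 0, 0.03, 0, 0], [1, 0, 0, 0, 0]])

```text
time_s: 25.32
tool_pos: [0.5607, -0.0233, 0.0441]
tcp_rot: [3.138, -0.001, 0.217]
contact_force: [2.1, -8.6, 3.7]
opening: 0.332
```

```bash
python3 look.py s
```

```text
25.32 [-0.04   0.423 -0.25   0.896 -0.003  1.314] [ 0.5607 -0.0233  0.0441] [ 3.138e+00 -1.000e-03  2.170e-01] tau [ 4.630e+00 -5.972e+01  2.645e+01  6.700e-01  2.210e+00 -4.000e-02] F [ 2.1 -8.6  3.7]
```

>>> arm_command(deltas=[[1, 0, 0.02, 0, 0], [1, -0.01, 0.02, 0, 0], [1, 0, 0, 0, 0]])

```text
time_s: 25.7
tool_pos: [0.5603, -0.0213, 0.0441]
tcp_rot: [3.137, -0.001, 0.217]
contact_force: [2.4, -10.3, 2.7]
opening: 0.333
```

```bash
python3 look.py t
```

```text
25.7 [-0.036  0.422 -0.252  0.895 -0.004  1.318] [ 0.5603 -0.0213  0.0441] [ 3.137e+00 -1.000e-03  2.170e-01] tau [  5.79 -59.85  26.18   0.91   2.8   -0.07] F [  2.4 -10.3   2.7]
```

>>> arm_command(deltas=[[1, 0.01, -0.03, 0, 0], [1, 0.01, -0.04, 0, 0], [1, 0.01, -0.04, 0, 0], [1, 0.01, -0.04, 0, 0], [1, 0.01, -0.04, 0, 0], [1, 0.01, -0.03, 0, 0], [1, 0, 0, 0, 0]])

```text
time_s: 26.58
tool_pos: [0.5625, -0.0307, 0.044]
tcp_rot: [-3.138, -0.001, 0.22]
contact_force: [-3.0, 9.8, 9.2]
opening: 0.337
```

```bash
python3 look.py u
```

```text
26.57 [-0.057  0.428 -0.242  0.901  0.004  1.295] [ 0.5625 -0.0307  0.044 ] [-3.138e+00 -1.000e-03  2.200e-01] tau [ -5.36 -58.05  28.25  -1.38  -2.58  -0.12] F [-3.   9.8  9.2]
```

>>> arm_command(deltas=[[1, 0.01, -0.03, 0, 0], [1, 0, -0.03, 0, 0], [1, 0.01, -0.03, 0, 0], [1, 0, -0.03, 0, 0], [1, 0, 0, 0, 0]])

```text
time_s: 27.2
tool_pos: [0.5639, -0.0374, 0.0441]
tcp_rot: [-3.137, -0.001, 0.22]
contact_force: [-1.7, 12.8, 8.6]
opening: 0.338
```

```bash
python3 look.py v side; python3 - <<'E'
from fit import *
a=cv2.imread("pics/side_v.png")[180:300,260:380];cv2.imwrite("pics/sv.png",cv2.resize(a,None,fx=5,fy=5,interpolation=2))
E
```

```text
27.2 [-0.069  0.43  -0.238  0.903  0.005  1.282] [ 0.5639 -0.0374  0.0441] [-3.137e+00 -1.000e-03  2.200e-01] tau [ -6.85 -58.47  28.15  -1.25  -3.3   -0.12] F [-1.7 12.8  8.6]
```

View pics/sv.png

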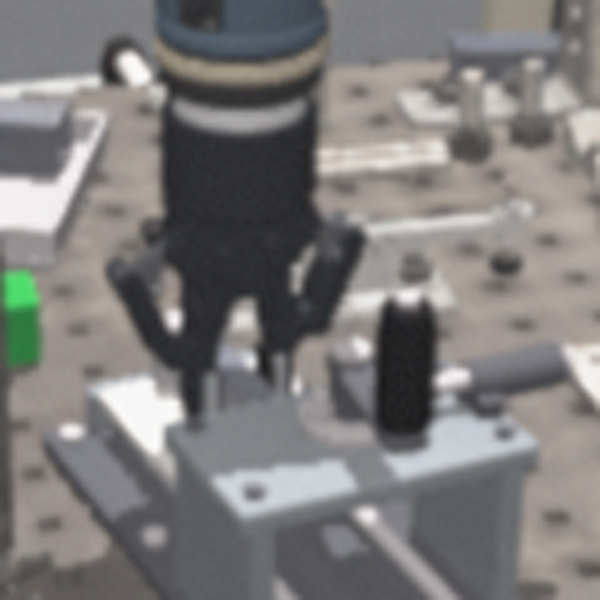

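>>> arm_command(deltas=[[1, -0.01, 0.04, 0, 0], [1, -0.01, 0.05, 0, 0], [1, -0.01, 0.05, 0, 0], [1, -0.01, 0.05, 0, 0], [1, 0, 0, 0, 0]])

```text
time_s: 27.88
tool_pos: [0.5622, -0.0285, 0.0441]
tcp_rot: [3.141, -0.001, 0.218]
contact_force: [0.8, -0.5, 5.2]
opening: 0.333
```

```bash
python3 look.py w side; python3 - <<'E'
from fit import *
a=cv2.imread("pics/side_w.png")[180:300,260:380];cv2.imwrite("pics/sw.png",cv2.resize(a,None,fx=5,fy=5,interpolation=2))
E
```

```text
27.88 [-5.000e-02  4.260e-01 -2.450e-01  8.980e-01 -1.000e-03  1.302e+00] [ 0.5622 -0.0285  0.0441] [ 3.141e+00 -1.000e-03  2.180e-01] tau [  0.95 -59.52  26.89   0.14   0.37   0.  ] F [ 0.8 -0.5  5.2]
```

View pics/sw.png

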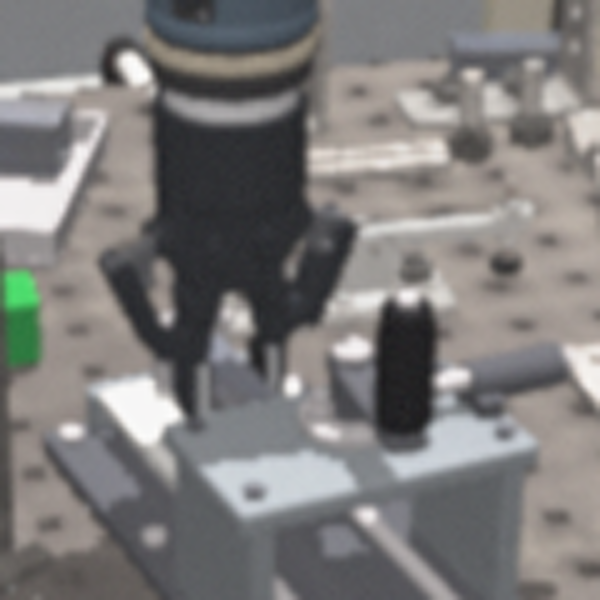

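>>> arm_command(deltas=[[1, 0, -0.02, 0, 0], [1, 0, 0, 0.05, 0], [1, 0, 0, 0.05, 0], [1, 0, 0, 0.05, 0], [1, 0, 0, 0, 0]])

```text
time_s: 28.55
tool_pos: [0.5616, -0.0297, 0.0526]
tcp_rot: [3.142, -0.0, 0.218]
contact_force: [-0.1, -0.6, -1.7]
opening: 0.338
```

```bash
python3 look.py x side; python3 - <<'E'
from fit import *
a=cv2.imread("pics/side_x.png")[180:300,260:380];cv2.imwrite("pics/sx.png",cv2.resize(a,None,fx=5,fy=5,interpolation=2))
E
```

```text
28.55 [-0.053  0.417 -0.233  0.92  -0.     1.3  ] [ 0.5616 -0.0297  0.0526] [ 3.142 -0.     0.218] tau [ 1.000e-02 -6.356e+01  3.007e+01  1.200e-01 -0.000e+00  0.000e+00] F [-0.1 -0.6 -1.7]
```

View pics/sx.png

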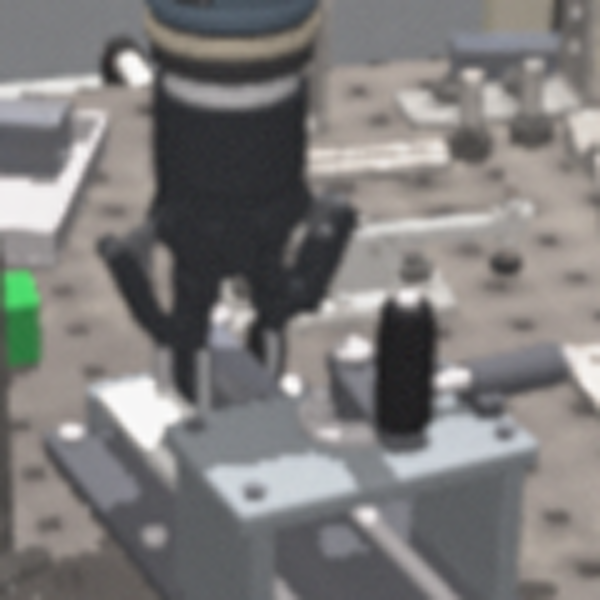

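```bash
python3 - <<'E'
from fit import *
tr=np.array([.47681,.34551,-1.93653])
Q=np.array([(.5529,.3868),(.5369,.3446),(.4383,.3918),(.4535,.4282)])
d=Q-tr[:2];c,s=np.cos(tr[2]),np.sin(tr[2])
print((d@np.array([[c,-s],[s,c]])).round(4))
p=W(tr,[.034,0,0])[0];print(p,(p[:2]-[.5616,-.0303])/.06)
E
```

```text
[[-0.0658  0.0563]
 [-0.0206  0.0564]
 [-0.0295 -0.0525]
 [-0.0689 -0.0513]]
[0.46465043 0.3137587  0.        ] [-1.61582624  5.73431175]
```

>>> arm_command(deltas=[[1, 0, 0, 0.15, 0], [1, 0, 0, 0.3, 0], [1, 0, 0, 0.4, 0], [1, 0, 0, 0.4, 0], [1, 0, 0, 0.3, 0], [1, 0, 0, 0.1, 0], [1, 0, 0, 0, 0]])

```text
time_s: 29.48
tool_pos: [0.5616, -0.0296, 0.1516]
tcp_rot: [3.141, -0.0, 0.218]
contact_force: [0.4, 0.6, -1.7]
opening: 0.335
```

```bash
python3 look.py y side; python3 - <<'E'
from fit import *
a=cv2.imread("pics/side_y.png")[140:300,250:410];cv2.imwrite("pics/sy.png",cv2.resize(a,None,fx=4,fy=4,interpolation=2))
E
```

```text
29.48 [-0.053  0.338 -0.079  1.153 -0.     1.3  ] [ 0.5616 -0.0296  0.1516] [ 3.141 -0.     0.218] tau [ -0.   -62.29  34.6    0.21  -0.    -0.  ] F [ 0.4  0.6 -1.7]
```

View pics/sy.png

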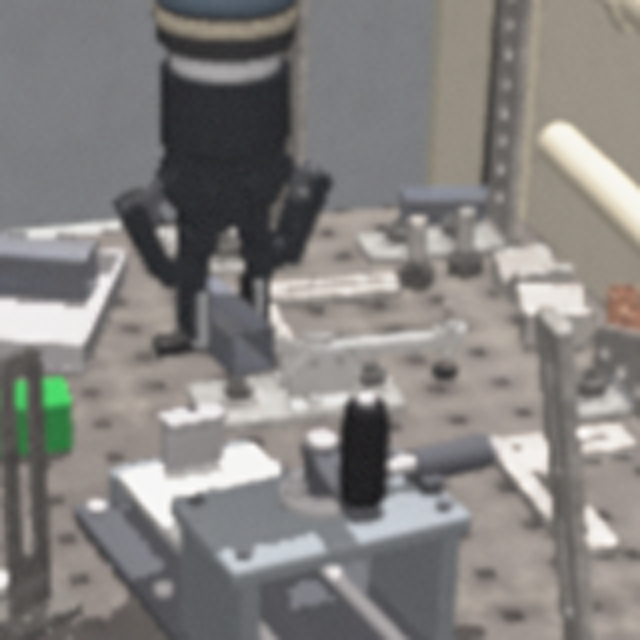

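>>> arm_command(deltas=[[1, -0.05, 0.2, 0, 1.9], [1, -0.12, 0.44, 0, 4.4], [1, -0.13, 0.44, 0, 4.4], [1, -0.13, 0.44, 0, 4.4], [1, -0.13, 0.44, 0, 4.4], [1, -0.13, 0.44, 0, 4.4], [1, -0.13, 0.44, 0, 4.4], [1, -0.13, 0.44, 0, 4.4], [1, -0.13, 0.44, 0, 4.4], [1, -0.13, 0.44, 0, 4.4], [1, -0.13, 0.44, 0, 4.4], [1, -0.12, 0.44, 0, 4.4], [1, -0.12, 0.44, 0, 4.4], [1, -0.05, 0.23, 0, 1.9], [1, 0, 0, 0, 0], [1, 0, 0, 0, 0]])

```text
time_s: 31.52
tool_pos: [0.4637, 0.3123, 0.1513]
tcp_rot: [-3.141, 0.001, 1.205]
contact_force: [0.1, -0.4, -2.6]
opening: 0.335
```

```bash
python3 look.py z side; python3 - <<'E'
from fit import *
a=cv2.imread("pics/side_z.png")[110:250,180:320];cv2.imwrite("pics/sz.png",cv2.resize(a,None,fx=5,fy=5,interpolation=2))
E
```

```text
31.52 [ 0.593  0.334 -0.087  1.151 -0.     0.958] [0.4637 0.3123 0.1513] [-3.141e+00  1.000e-03  1.205e+00] tau [ 7.500e-01 -6.053e+01  3.386e+01 -3.000e-02  3.000e-02 -0.000e+00] F [ 0.1 -0.4 -2.6]
```

View pics/sz.png

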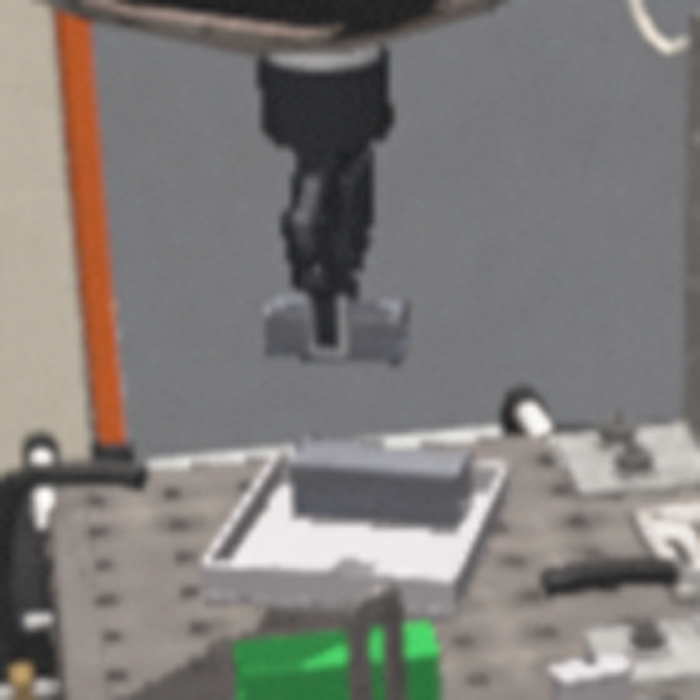

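>>> arm_command(deltas=[[1, 0, 0, -0.2, 0], [1, 0, 0, -0.4, 0], [1, 0, 0, -0.4, 0], [1, 0, 0, -0.4, 0], [1, 0, 0, -0.4, 0], [1, 0, 0, -0.2, 0], [1, 0, 0, -0.1, 0], [1, 0, 0, 0, 0]])

```text
time_s: 32.58
tool_pos: [0.4639, 0.3129, 0.0255]
tcp_rot: [3.142, 0.0, 1.206]
contact_force: [0.2, -0.1, -1.5]
opening: 0.336
```

```bash
python3 look.py A side top; python3 - <<'E'
from fit import *
a=cv2.imread("pics/side_A.png")[150:250,190:310];cv2.imwrite("pics/sA.png",cv2.resize(a,None,fx=6,fy=6,interpolation=2))
E
```

```text
32.58 [ 0.593  0.441 -0.276  0.854 -0.     0.958] [0.4639 0.3129 0.0255] [3.142 0.    1.206] tau [-6.000e-02 -6.288e+01  2.810e+01 -1.900e-01 -0.000e+00  0.000e+00] F [ 0.2 -0.1 -1.5]
```

View pics/sA.png

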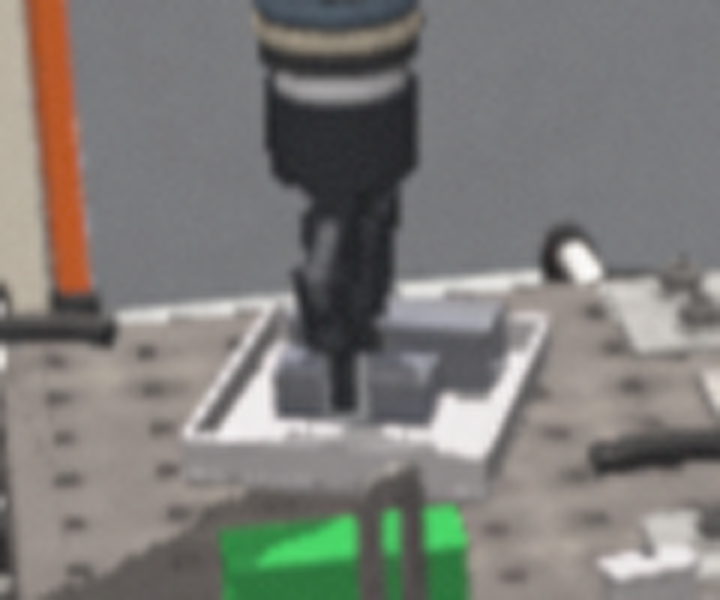

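Well placed between the wall and the larger offcut. Slow final lowering.

>>> arm_command(deltas=[[1, 0, 0, -0.08, 0], [1, 0, 0, -0.08, 0], [1, 0, 0, -0.04, 0], [1, 0, 0, -0.03, 0], [1, 0, 0, 0, 0]])

```text
time_s: 33.3
tool_pos: [0.4636, 0.3129, 0.0115]
tcp_rot: [-3.141, 0.0, 1.206]
contact_force: [-0.2, 0.5, -2.3]
opening: 0.333
```

```bash
python3 look.py B
```

```text
33.3 [ 0.594  0.457 -0.293  0.821 -0.     0.958] [0.4636 0.3129 0.0115] [-3.141  0.     1.206] tau [ 0.000e+00 -6.406e+01  2.780e+01 -6.000e-02 -0.000e+00  0.000e+00] F [-0.2  0.5 -2.3]
```

>>> arm_command(deltas=[[1, 0, 0, -0.02, 0], [1, 0, 0, -0.02, 0], [1, 0, 0, 0, 0]])

```text
time_s: 33.67
tool_pos: [0.4638, 0.3131, 0.0101]
tcp_rot: [3.141, -0.0, 1.206]
contact_force: [-2.9, -1.7, 6.8]
opening: 0.339
```

>>> arm_command(deltas=[[0.6, 0, 0, 0, 0], [0.5, 0, 0, 0, 0], [0.45, 0, 0, 0, 0], [0.45, 0, 0, 0, 0]])

```text
time_s: 34.17
tool_pos: [0.4637, 0.313, 0.0092]
tcp_rot: [-3.142, 0.0, 1.206]
contact_force: [-0.0, -0.1, 0.6]
opening: 0.552
```

```bash
python3 look.py C side; python3 - <<'E'
from fit import *
a=cv2.imread("pics/side_C.png")[150:250,190:310];cv2.imwrite("pics/sC.png",cv2.resize(a,None,fx=6,fy=6,interpolation=2))
E
```

```text
34.17 [ 0.594  0.46  -0.295  0.816 -0.     0.958] [0.4637 0.313  0.0092] [-3.142  0.     1.206] tau [ -0.   -63.26  27.18   0.    -0.    -0.  ] F [-0.  -0.1  0.6]
```

View pics/sC.png

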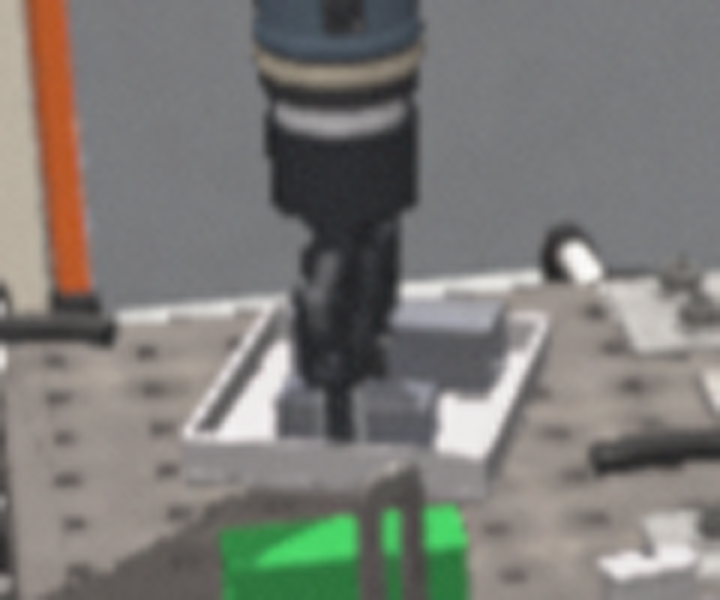

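>>> arm_command(deltas=[[0.45, 0, 0, 0.1, 0], [0.45, 0, 0, 0.3, 0], [0.45, 0, 0, 0.5, 0], [0.45, 0, 0, 0.6, 0], [0.45, 0, 0, 0.6, 0], [0.45, -0.4, 0, 0.6, 0], [0.45, -0.8, 0.2, 0.2, 0], [0.45, -0.8, 0.2, 0, 0], [0.45, -0.5, 0.2, 0, 0], [0.45, 0, 0, 0, 0]])

```text
time_s: 35.48
tool_pos: [0.312, 0.3495, 0.184]
tcp_rot: [3.142, -0.001, 1.209]
contact_force: [-0.2, -0.7, 0.1]
opening: 0.552
```

```bash
python3 look.py D side top; python3 - <<'E'
from fit import *
a=cv2.imread("pics/side_D.png")[160:320,190:390];cv2.imwrite("pics/sD.png",cv2.resize(a,None,fx=4,fy=3.75,interpolation=2))
E
```

```text
35.48 [ 0.842  0.164 -0.234  1.173  0.     1.204] [0.312  0.3495 0.184 ] [ 3.142e+00 -1.000e-03  1.209e+00] tau [  1.35 -47.32  32.55   0.21   0.19   0.44] F [-0.2 -0.7  0.1]
```

View pics/sD.png

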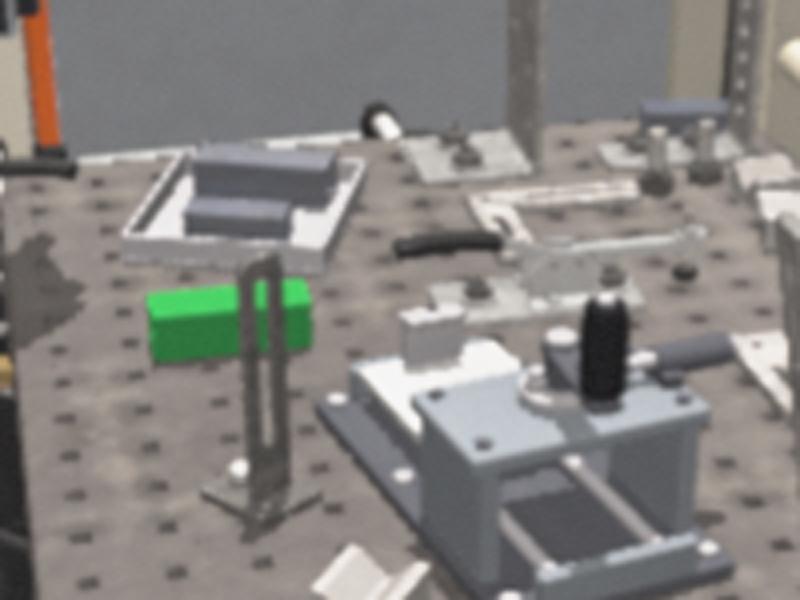

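View pics/top_D.png

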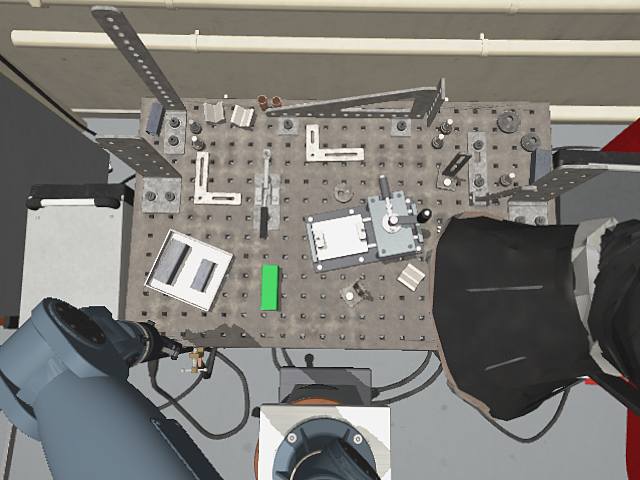

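```bash
python3 - <<'E'
from fit import *
t=vision.capture("top")
crop(t,380,170,450,250,8,"pics/tE.png")
m=[.57525,-.09367,.21622]
for d in(0,-.1,-.2,-.3,-.6):
  print(d,((proj(t,W(m,[.065*np.sin(d),-.06-.065*np.cos(d),.199]))-[380,170])*8).round())
E
```

```text
0 [[372. 315.]]
-0.1 [[376. 338.]]
-0.2 [[378. 361.]]
-0.3 [[378. 384.]]
-0.6 [[363. 452.]]
```

View pics/tE.png

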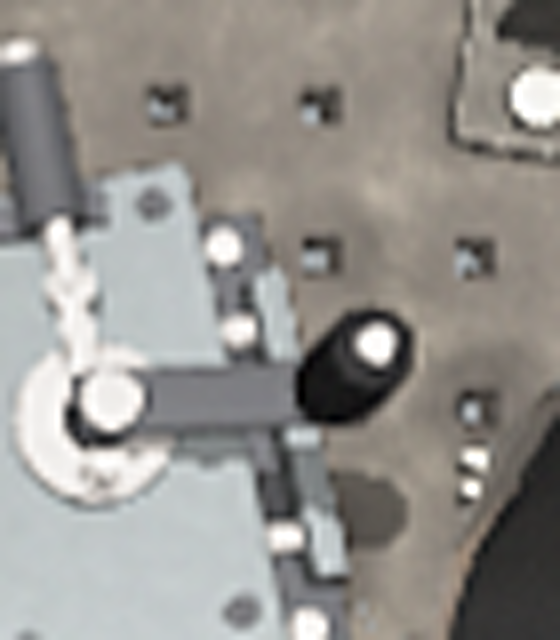

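```bash
python3 -c "
from bench import env
print(env.sign_off())"
```

```text
the job is handed in; nothing more can be done
None
```

The job is handed in: the crank was turned two full turns anticlockwise and the stuck offcut now lies flat in the tray beside the larger one. I don't have the verdict, because `sign_off` reports none.

- **Crank:** I turned it at about 1 rad/s in an even circle with the grip held throughout. Side forces at the grip stayed below about 16 N wherever I read them.
- **Freeing the offcut:** I gripped it, pushed about 8 mm each way against 9 to 13 N, then brought it back to the middle. It lifted free with only its own weight, about 1.7 N, on the wrist.
- **Laying down:** I lowered it until it touched the tray floor with about 7 N of contact, then opened the fingers part-way and withdrew.

**Last checks:**
- In both camera views the offcut lies flat in the tray and let go. The larger offcut and the bystanders I could see look where they were; I did not re-measure them. The pliers were not in the last views.
- The arm is clear of everything, at about 36 s of the 72 s allowed.

**Two things that did not go as expected:**
- Pushing the offcut towards machine -y drove the crank back about 0.12 rad. It now stands at about 12.45, measured from the picture, which is short of its end stop at 12.62 but above the required 11.9.
- My position estimate for the black hood over the right side said the forearm should hit it while on the crank. The joint torques and wrist force showed no contact, so the estimate and the readings disagree.

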